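Pack the date-stamping kit for a school visit

ROBOT

A 6-joint arm with a two-finger parallel gripper is mounted at the origin on a cart in front of the work surface, level with it; the furniture and walls round the work are solid. World frame = base frame: x ahead of the robot, y to its left, z up, the work surface at z = 0. Lengths are in m, angles in rad, forces in N, time in s.
With the tool pointing down it reaches from about 0.35 to 0.775 m from the base axis. Payload 7.3 kg.
Tool frame: the origin (TCP) lies midway between the tips of the shut fingers; the grasp point (between the pads) lies 19 mm behind it (robot.tcp_to_grasp is the distance from the TCP to the grasp point, in m); x points along the fingers, z is the direction in which the jaws open and shut, and the axes are right-handed (so a half turn about x gives the same grasp; the last joint's range is limited). The gripper opens to 92 mm and grips with 3 to 60 N. Pads are 19 mm wide; open, the fingers measure 130 mm over their backs; the gripper's body (75 mm by 190 mm) begins 47 mm behind the grasp point.
Start: joints at [-0.146, 0.342, 1.524, -0, 1.275, -0.146], TCP at [0.525, 0, 0.227] pointing down, gripper open.
Joint ranges: [-2.53, 2.53], [-0.77, 2.02], [0.04, 2.7], [-1, 4.14], [0.28, 2.66], [-3.11, 3.11]. Speed limits (rad/s): [2.57, 2.57, 3.14, 3.14, 3.14, 3.14].

INTERFACE

Orientations are given as [roll, pitch, yaw] about the fixed x, y, z axes, in that order (R = Rz(yaw) Ry(pitch) Rx(roll)).
In Python, from cell import robot gives the robot as it stands.
- The arm moves only by the tool move_arm, never from a script. Its argument "deltas" is a list of rows, each an object with "dp": the shift along the tool's x, y, z in m, a list of three; "turn": the turn, a rotation vector about the tool's x, y, z in degrees, a list of three. A call has 1 to 10 rows; each row is the pose to reach, as a shift and turn from the pose commanded when the call began, along the tool's axes at that moment; what a row does not reach only later rows make up. A row lasts 1/10 s, in which the tool goes at most 50 mm and 8.59 degrees, less where a joint would pass 70% of its speed; a pose out of reach is approached as far as the arm can. A call with a gripper value outside its range is refused whole. "hand" is the finger opening in m, from 0 to 0.0918, set as the call begins (left out, the last holds). The fingers move at their own pace and stop on an object; "squeeze" is the grip in N (left out, the last holds). Time passes only in rows, so rows that repeat a pose let the fingers close. It gives the time, the measured TCP pose, the force and the opening at its end, in the units of the state.
- robot.observe(): the state, without advancing time (a new reading comes with each control period).
- robot.read_camera(name): name is "scene" or "side" or "wrist"; returns (picture, depth): 480x640x3 uint8, red, green, blue; 480x640 float32, m along the optical axis (not along the pixel's ray), 0 where there is no reading.
- robot.camera_info(name): a dict with "fx", "fy", "cx", "cy" (pixels), "k1" (the pictures are not rectified: a ray, as slopes to the right and down, at radius r is drawn at 1 + k1 r^2 times it, then the intrinsics apply), "R" (3x3) and "t" (3): a world point X has camera coordinates R X + t. Camera axes: x right, y down, z forward; pixel columns grow to the right and rows downward; lengths in m; the calibration is good to about 2 mm. A picture is of the moment at which its call begins: read the wrist's pose just before it. camera_info takes no time and is no camera call; for the wrist camera it gives the pose at the moment of the call.
- robot.hand_in(): hands the job in, once; it reports no verdict.
The state is a dict: "time": time; "qpos": joint angles; "qvel": joint speeds; "joint_efforts": joint torques, N m; "tool_pos": TCP position; "tool_rot": TCP orientation; "contact_force": force on the tool from outside, world axes, zero at the start; "torque": the same for the moment, N m; "opening": finger opening in m.
Only numpy, scipy, OpenCV 4.12 (cv2) and the standard library are available. Lean on these libraries where they do the work, as an engineer would, in place of code of your own. Each camera call takes 0.05 s, during which the arm holds its last target.

TASK

Pack the stamping kit into the steel box on the desk, layer by layer: on the bottom of the box the red ink pad lies flat in the large bay and the black tape roll sits down over the orange stub; above them the mid-grey tray rests level on its two ledges; in the tray the date stamp stands upright in its pocket and the eraser lies flat in the empty half. Leave the stapler and the yellow-lidded jar where they stand.

Things in the scene. Friction and masses are not known exactly. Their poses are not given: they have to be found in the camera images.
- kit_box: open petrol-coloured steel box, fixed, 134 x 230 mm (x, y), rim 58 mm high, walls 3 mm. Origin: centre of underside. Inner floor z = 4 mm; cross divider (top z = 16 mm) at y = +8 mm. At each end a metal ledge, top z = 32 mm, 70 mm wide in x, juts in from y = 112 to 98 mm. The tray rests on both ledges, centred, 5 mm play all round, either way round, its rim 2 mm below the box's
- pad_bay (a point): middle of the floor of the box's large bay, the ink pad's place, at (0, -48, 4) mm in the box's frame and turned like it; free 128 mm in x (box walls) and 104 mm in y (ledge to divider)
- tape_stub (a point): top centre of the orange stub, the tape roll's place, at (0, +55, 18) mm in the box's frame: a fixed pin 15 mm thick with a tapered top, rising 14 mm from the inner floor
- tray: loose mid-grey tray, 118 x 214 x 24 mm (x, y, z), 0.16 kg, walls 2.5, floor 3 mm; origin: centre of underside. Lift it by the bar in its middle: 10 mm thick in y, 56 long in x, top z = 28 mm, floor beside it free to |y| = 39 mm. Stamp pocket: 46 x 62 mm (x, y) inside, walls 8 mm, middle (0, -73.5) mm, floor z = 3 mm. Eraser's place: empty half, 113 x 103 mm, middle (0, +55) mm
- ink_pad: closed ink pad, a flat red tin, 60 x 90 x 15 mm (x, y, z); origin at the centre of its underside
- tape_roll: small roll of black tape lying flat, 54 mm across, 18 mm high, with a round hole of 24 mm right through; origin at the centre of its underside
- date_stamp: self-inking date stamp standing upright, 102 mm tall: black open frame, its foot 36 x 52 mm (x, y), and a blue handle cap on top, 34 mm thick in x, 58 mm long in y, from z = 76 to 102 mm (grip it there; the cap does not move); origin at the centre of its underside
- eraser: white eraser in a blue card sleeve lying flat, 21 x 46 x 12 mm (x, y, z); origin at the centre of its underside
- stapler: bystander: dark desk stapler, 36 x 138 x 53 mm, long in y; origin at the centre of its underside; not part of the kit
- jar_yellow: bystander: empty clear jar with a yellow lid, 92 mm across, 123 mm tall; origin at the centre of its underside; not part of the kit
Things that resemble listed ones, but are neither listed nor needed, are in the scene too. What is shaped like the date_stamp but green is not meant.

How it is judged:
By the outcome, as a careful person would: the job done as asked, in the order asked, and still so for the second after the job is handed in, with the robot touching nothing.
It also fails if it takes over 147 s, if anything falls off the work surface, if the arm or the gripper's body presses on something with over 40 N, if the wrist force passes 120 N, or if a joint passes its speed limit or range.

## Working session

There is one attempt and no reset: what is moved stays moved. The work goes in short steps, Python scripts to look and compute and a tool call to move; the robot and the scene stay as the last step left them, time stands still between calls to the robot, and variables do not carry over. Pictures are saved under pics/ and viewed, and the job is handed in when it is done.

Besides the shell and the picture viewer there is one more tool, called after "Call:" in YAML: its name, and indented under it one key for each argument. move_arm: Moves the arm, as the interface text tells. Its arguments: {"type":"object","properties":{"deltas":{"type":"array"},"hand":{"type":"number"},"squeeze":{"type":"number"}},"required":["deltas"]}

```bash
ls; mkdir -p pics; python3 - <<'E'
from cell import robot
import cv2
print(robot.observe())
for n in ("scene","side","wrist"):
    i=robot.camera_info(n); print(n,i)
    p,d=robot.read_camera(n); cv2.imwrite(f"pics/{n}0.png",p[:,:,::-1])
    import numpy as np; np.save(f"pics/{n}0.npy",d)
E
```

```text
pics
{'time': 0.0, 'qpos': array([-1.45998731e-01,  3.42704513e-01,  1.52501619e+00, -6.40639521e-06,
        1.27539959e+00, -1.46003921e-01]), 'qvel': array([ 0.00016893, -0.00173799,  0.00044546, -0.00183639,  0.0005197 ,
        0.00019703]), 'joint_efforts': array([ 7.61924657e-04, -4.31245601e+01, -2.44219762e+01,  7.17750052e-02,
        5.59406646e-02, -1.04314388e-04]), 'tool_pos': array([5.24592185e-01, 8.09215032e-05, 2.26054705e-01]), 'tool_rot': array([2.99959886, 1.56926868, 2.99960592]), 'contact_force': array([ 1.16069545,  0.0412963 , -0.60897745]), 'torque': array([ 0.07121525, -0.01319523,  0.00151803]), 'opening': 0.09180254466433405}
scene {'fx': 584.7227529516316, 'fy': 584.7227529516316, 'cx': 312.4001652781934, 'cy': 258.11208744662247, 'k1': -0.009058822853225705, 'R': array([[ 0.83341879, -0.55263844,  0.00196939],
       [-0.32413019, -0.4916919 , -0.80819472],
       [ 0.4476078 ,  0.67292632, -0.58891207]]), 't': array([-0.50231029,  0.19731732,  1.19642613])}
side {'fx': 579.8931470128781, 'fy': 579.8931470128781, 'cx': 323.09988056187314, 'cy': 248.8466236942006, 'k1': -0.16048925078125897, 'R': array([[-0.98530782, -0.17065945,  0.00662254],
       [-0.11643284,  0.64284936, -0.75709187],
       [ 0.12494758, -0.74673961, -0.65327486]]), 't': array([0.56950348, 0.15001648, 1.28361783])}
wrist {'fx': 350.2441174034686, 'fy': 350.2441174034686, 'cx': 323.62494304315265, 'cy': 241.98083356112275, 'k1': 0.007156074628316072, 'R': array([[ 9.99997227e-01, -8.26591232e-04, -2.20537549e-03],
       [-1.18232312e-04, -9.52826442e-01,  3.03515661e-01],
       [-2.35222346e-03, -3.03514559e-01, -9.52823897e-01]]), 't': array([-0.52291865, -0.03727182,  0.39245334])}
```

View pics/scene0.png

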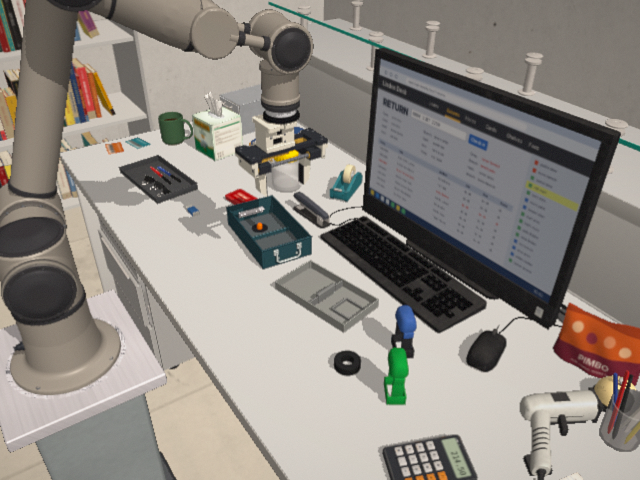

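View pics/side0.png

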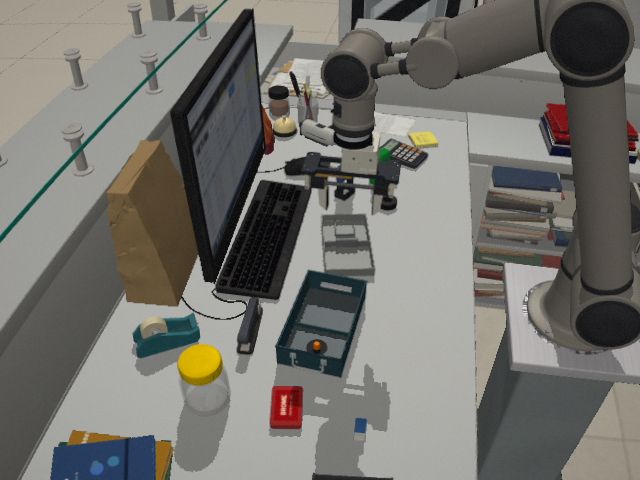

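View pics/wrist0.png

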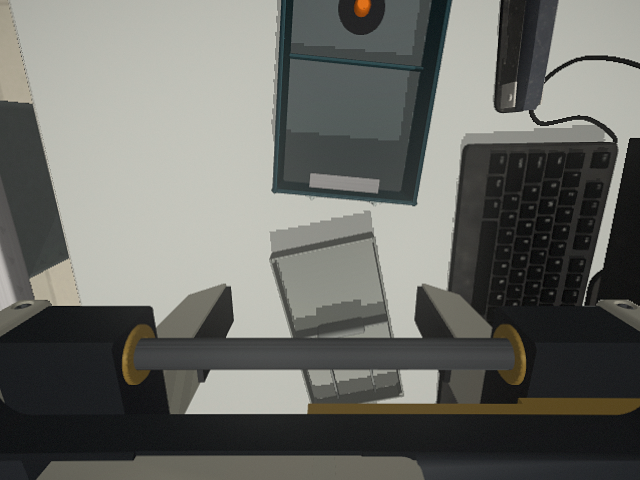

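```bash
cat > h.py <<'E'
import numpy as np, cv2, json
from cell import robot
from scipy.spatial.transform import Rotation as Ro
def und(i,uv):
    K=np.array([[i['fx'],0,i['cx']],[0,i['fy'],i['cy']],[0,0,1]])
    return cv2.undistortPoints(np.asarray(uv,float).reshape(-1,1,2),K,np.array([i['k1'],0,0,0])).reshape(-1,2)
def plane(i,uv,z):
    r=und(i,uv); R=np.array(i['R']); t=np.array(i['t']); c=-R.T@t
    d=np.c_[r,np.ones(len(r))]@R
    return c+d*((z-c[2])/d[:,2])[:,None]
def cloud(i,dep):
    v,u=np.mgrid[0:480,0:640]
    r=und(i,np.c_[u.ravel(),v.ravel()]); z=dep.ravel()[:,None]
    P=np.c_[r,np.ones(len(r))]*z
    return ((P-np.array(i['t']))@np.array(i['R'])).reshape(480,640,3)
def proj(i,X):
    K=np.array([[i['fx'],0,i['cx']],[0,i['fy'],i['cy']],[0,0,1]])
    rv,_=cv2.Rodrigues(np.array(i['R']))
    return cv2.projectPoints(np.asarray(X,float).reshape(-1,1,3),rv,np.array(i['t']),K,np.array([i['k1'],0,0,0]))[0].reshape(-1,2)
def toolR():
    s=robot.observe(); return s['tool_pos'],Ro.from_euler('xyz',s['tool_rot']).as_matrix()
def crop(img,x0,y0,x1,y1,f,name):
    cv2.imwrite(name,cv2.resize(img[y0:y1,x0:x1],None,fx=f,fy=f,interpolation=cv2.INTER_CUBIC))
E
python3 - <<'E'
from h import *
p,R=toolR(); print(p,R.round(3))
s=cv2.imread('pics/scene0.png'); d=cv2.imread('pics/side0.png')
crop(s,210,170,430,420,2.4,'pics/c1.png'); crop(d,240,200,440,450,2.4,'pics/c2.png')
i=robot.camera_info('wrist'); print(-np.array(i['R']).T@i['t'])
for n,pts in (('scene',[(347,362),(193,210),(240,197),(404,345),(396,398)]),('side',[(286,407),(360,428),(390,203),(344,190),(383,155)])):
    i=robot.camera_info(n); print(n,plane(i,pts,0.0).round(3))
    c=cloud(i,np.load(f'pics/{n}0.npy')); 
    for u,v in pts: print(c[v,u].round(3))
E
```

```text
[5.24709051e-01 7.13588354e-05 2.26205677e-01] [[-0.001  0.     1.   ]
 [ 0.     1.    -0.   ]
 [-1.     0.    -0.001]]
[0.52386416 0.0831655  0.38418858]
scene [[ 0.466 -0.333  0.   ]
 [ 0.45   0.382  0.   ]
 [ 0.595  0.373  0.   ]
 [ 0.594 -0.359 -0.   ]
 [ 0.488 -0.459  0.   ]]
[ 0.466 -0.333  0.001]
[0.443 0.363 0.012]
[0.586 0.353 0.013]
[ 0.564 -0.388  0.04 ]
[ 0.477 -0.47   0.018]
side [[ 0.59   0.346  0.   ]
 [ 0.444  0.367  0.   ]
 [ 0.45  -0.349  0.   ]
 [ 0.585 -0.388  0.   ]
 [ 0.493 -0.598  0.   ]]
[0.588 0.356 0.015]
[0.444 0.377 0.015]
[ 0.45  -0.32   0.021]
[ 0.585 -0.387  0.001]
[ 0.485 -0.439  0.097]
```

View pics/c1.png

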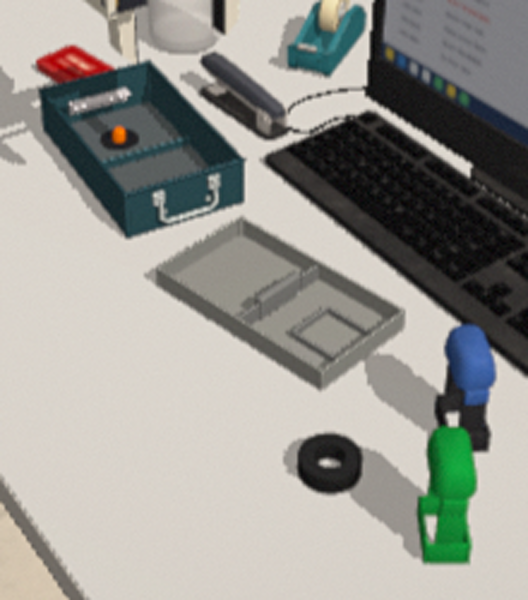

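View pics/c2.png

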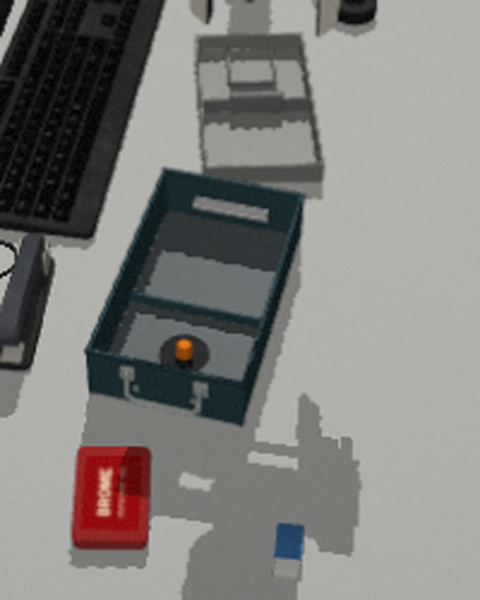

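```bash
cat > m1.py <<'E'
from h import *
def rect(P):
    (c,wh,a)=cv2.minAreaRect(P[:,:2].astype(np.float32)*1000); return np.round(c,1),np.round(wh,1),round(a,1)
for n in ('scene','side'):
    i=robot.camera_info(n); c=cloud(i,np.load(f'pics/{n}0.npy')); im=cv2.imread(f'pics/{n}0.png')
    hsv=cv2.cvtColor(im,cv2.COLOR_BGR2HSV); x,y,z=c[...,0],c[...,1],c[...,2]
    def roi(x0,x1,y0,y1,z0,z1): return (x>x0)&(x<x1)&(y>y0)&(y<y1)&(z>z0)&(z<z1)
    H,S,V=hsv[...,0],hsv[...,1],hsv[...,2]
    print(n)
    def rep(name,m):
        m=m.astype(np.uint8); k,l,st,_=cv2.connectedComponentsWithStats(m)
        if k<2: print(name,'none');return
        j=1+np.argmax(st[1:,4]); P=c[l==j]; print(name,len(P),*rect(P),'z',np.percentile(P[:,2],[5,50,95]).round(3), 'px',st[j][:4])
    rep('pad',roi(.45,.75,.2,.5,.008,.03)&((H<8)|(H>172))&(S>150))
    rep('eraser',roi(.35,.55,.25,.5,.006,.03))
    rep('boxrim',roi(.35,.7,0,.35,.052,.065)&(H>85)&(H<105)&(S>60))
    rep('tape',roi(.38,.55,-.42,-.27,.013,.03)&(V<80))
    rep('trayrim',roi(.4,.65,-.32,.02,.0185,.03)&(S<60))
    rep('bluecap',roi(.4,.75,-.5,-.25,.07,.12)&(H>100)&(H<130)&(S>100))
    rep('greencap',roi(.35,.75,-.6,-.25,.07,.12)&(H>45)&(H<80)&(S>100))
    rep('jar',roi(.5,.9,.2,.5,.10,.14)&(H>20)&(H<35)&(S>100))
    rep('stapler',roi(.58,.8,.1,.35,.02,.06))
E
python3 m1.py
```

```text
scene
pad 243 [584.4 353.7] [64.2 82.5] 6.6 z [0.012 0.015 0.018] px [226 189  30  15]
eraser 259 [441.9 483.2] [139.9  39.7] 3.8 z [0.007 0.014 0.023] px [151 181  47  22]
boxrim 412 [551.4 135.1] [236.9 137.8] 85.1 z [0.052 0.056 0.06 ] px [227 196  84  57]
tape 370 [ 457.9 -342.7] [54.8 51.9] 54.9 z [0.015 0.018 0.021] px [334 351  27  22]
trayrim 683 [ 542.2 -143.6] [123.2 218.9] 11.7 z [0.019 0.022 0.027] px [275 260 104  68]
bluecap 463 [ 577.  -370.8] [58.4 31.4] 62.8 z [0.076 0.098 0.104] px [396 306  20  31]
greencap 552 [ 486.5 -453.7] [56.5 31.2] 54.8 z [0.075 0.099 0.104] px [389 348  19  35]
jar 110 [730.2 326.7] [29.4 64.8] 78.8 z [0.104 0.116 0.122] px [275 151  23  11]
stapler 498 [603.4 177.4] [151.3  52.2] 87.7 z [0.023 0.041 0.058] px [255 195  41  37]
side
pad 1133 [588.7 352.1] [57.6 92. ] 11.2 z [0.013 0.016 0.019] px [270 386  32  42]
eraser 330 [444.7 476.3] [138.6  18.6] 9.3 z [0.01  0.02  0.024] px [312 473  82   7]
boxrim 685 [552.9 140.1] [235.5 136.3] 84.3 z [0.053 0.058 0.061] px [276 271  91  92]
tape 118 [ 453.7 -332.8] [60.2 39.9] 89.0 z [0.013 0.018 0.022] px [381 195  16  13]
trayrim 520 [ 543.3 -143. ] [118.4 225.3] 12.3 z [0.019 0.024 0.029] px [322 213  54  59]
bluecap 10 [ 590.4 -333.5] [ 7.9 16. ] 55.0 z [0.071 0.072 0.075] px [337 178   6   4]
greencap 136 [ 488.4 -445.2] [53.5 31.4] 59.2 z [0.082 0.099 0.104] px [379 148  12  14]
jar 1456 [744.4 357.8] [79.2 79.1] 35.7 z [0.106 0.122 0.125] px [178 344  45  42]
stapler 661 [620.6 184.7] [ 49.2 162.3] 12.3 z [0.022 0.044 0.059] px [275 295  26  70]
```

Call:
move_arm:
  deltas:
    - {"dp": [0,0.05,0],"turn": [0,0,0]}
    - {"dp": [0,0.1,0],"turn": [0,0,0]}
    - {"dp": [0,0.15,0],"turn": [0,0,0]}
    - {"dp": [0,0.2,0],"turn": [0,0,0]}
    - {"dp": [0,0.2,0],"turn": [0,0,0]}
    - {"dp": [0,0.2,0],"turn": [0,0,0]}
    - {"dp": [0,0.2,0],"turn": [0,0,0]}

```text
time: 0.85
tool_pos: [0.5249, 0.1991, 0.2265]
tool_rot: [-2.319, 1.57, -2.32]
contact_force: [-0.3, -0.8, 0.0]
opening: 0.0918
```

```bash
cat > shot.py <<'E'
import sys,pickle
from h import *
n,cam=sys.argv[1],sys.argv[2]
i=robot.camera_info(cam); p,d=robot.read_camera(cam)
cv2.imwrite(f'pics/{n}.png',p[:,:,::-1]); np.save(f'pics/{n}.npy',d); pickle.dump(i,open(f'pics/{n}.pkl','wb'))
s=robot.observe(); print(s['time'],s['tool_pos'].round(4),s['tool_rot'].round(4),s['qpos'].round(2))
E
python3 shot.py w1 wrist
```

```text
0.9 [0.5251 0.1988 0.2266] [-2.0684  1.5703 -2.0699] [ 0.23  0.41  1.42 -0.    1.31  0.23]
```

View pics/w1.png

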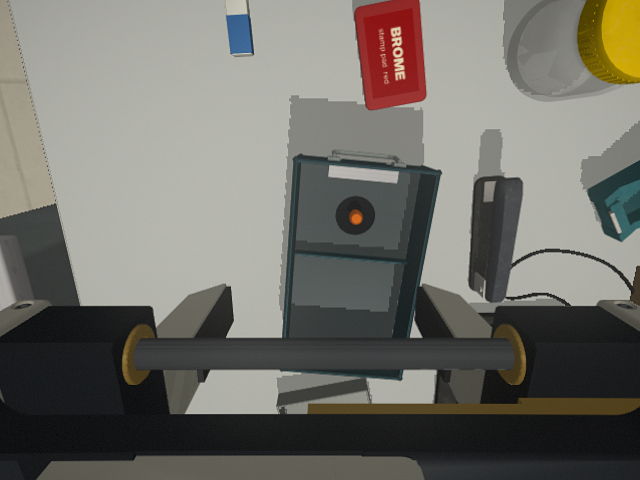

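```bash
cat > m2.py <<'E'
from h import *
import pickle
i=pickle.load(open('pics/w1.pkl','rb')); im=cv2.imread('pics/w1.png'); dep=np.load('pics/w1.npy')
c=cloud(i,dep); x,y,z=c[...,0],c[...,1],c[...,2]
hsv=cv2.cvtColor(im,cv2.COLOR_BGR2HSV); H,S,V=[hsv[...,k].astype(int) for k in range(3)]
def rep(name,m,zp):
    m=m.astype(np.uint8); k,l,st,_=cv2.connectedComponentsWithStats(m)
    if k<2: print(name,'none');return
    j=1+np.argmax(st[1:,4]); cn,_=cv2.findContours((l==j).astype(np.uint8),cv2.RETR_EXTERNAL,cv2.CHAIN_APPROX_NONE)
    Q=plane(i,cn[0].reshape(-1,2)+0.0,zp)*1000; r=cv2.minAreaRect(Q[:,:2].astype(np.float32))
    print(name,st[j],np.round(r[0],1),np.round(r[1],1),round(r[2],1),'z',np.percentile(z[l==j],[5,50,95]).round(3))
rep('pad',((H<8)|(H>172))&(S>120)&(z>.010),.015)
rep('eraser',(z>.007)&(z<.02)&(x<.5)&(y>.3),.012)
rep('stub',(H<18)&(S>180)&(V>90)&(y<.3),.015)
rep('rim',(z>.053)&(z<.063)&(x<.64)&(x>.45),.058)
rep('rimcol',(H>85)&(H<105)&(S>60)&(z>.05)&(x<.64)&(x>.45),.058)
rep('jar',(H>20)&(H<35)&(S>120)&(z>.1),.12)
rep('stapler',(z>.01)&(x>.6)&(x<.72)&(y<.3)&(z<.07),.05)
rep('stubdisc',(V<60)&(z<.02)&(x>.5)&(x<.6)&(y>.15)&(y<.25),.004)
E
python3 m2.py
```

```text
pad [ 355    0   71  110 6081] [587.3 349.4] [59.  88.9] 9.8 z [0.014 0.015 0.017]
eraser [ 225    0   28   56 1252] [444.5 372.9] [21.5 45.4] 2.7 z [0.01  0.012 0.014]
stub [349 210  14  15 147] [557.9 192.8] [13.3 15.5] 19.1 z [0.012 0.017 0.019]
rim [ 282  156  160  182 2389] [555.1 159.9] [189.7 137.2] 85.0 z [0.055 0.058 0.059]
rimcol [ 283  158  158  180 1424] [555.2 159. ] [188.  134.8] 84.7 z [0.057 0.058 0.059]
jar [ 578    0   62   84 4587] [713.6 336.5] [38.7 58.9] 15.5 z [0.102 0.12  0.123]
stapler [ 474  177   49  126 3481] [697.2 174.3] [131.   35.9] 89.9 z [0.03  0.046 0.052]
stubdisc [ 336  196   39   39 1004] [558.4 192. ] [42.4 43.4] 0.5 z [0.004 0.005 0.006]
```

Call:
move_arm:
  deltas:
    - {"dp": [0,0.05,0.0205],"turn": [-8,0,0]}
    - {"dp": [0,0.1,0.041],"turn": [-9.8,0,0]}
    - {"dp": [0,0.15,0.0625],"turn": [-9.8,0,0]}
    - {"dp": [0.05,0.15,0.0625],"turn": [-9.8,0,0]}
    - {"dp": [0.1,0.15,0.0625],"turn": [-9.8,0,0]}
    - {"dp": [0.14,0.15,0.0625],"turn": [-9.8,0,0]}
    - {"dp": [0.17,0.15,0.0625],"turn": [-9.8,0,0]}
    - {"dp": [0.17,0.15,0.0625],"turn": [-9.8,0,0]}
    - {"dp": [0.17,0.15,0.0625],"turn": [-9.8,0,0]}

```text
time: 1.8
tool_pos: [0.5885, 0.3489, 0.0574]
tool_rot: [-0.019, 1.57, 0.15]
contact_force: [0.1, 0.4, 1.8]
opening: 0.0917
```

```bash
cat > to.py <<'E'
import sys
from h import *
# usage: x y z yawdeg (mm) -> dp,turn from the measured pose
x,y,z,yw=map(float,sys.argv[1:5])
p,R=toolR()
cur=np.degrees(np.arctan2(R[1,2],R[0,2]))
d=R.T@(np.array([x,y,z])/1000-p)
print('t',robot.observe()['time'],'pos',(p*1000).round(1),'yaw',cur.round(2),'tilt',R[:,0].round(4),'dp',d.round(4),'turn x',round(-(yw-cur),2))
E
python3 to.py 587.5 350 4 9.8; python3 shot.py s2 side
```

```text
t 1.8 pos [588.5 348.9  57.4] yaw 9.7 tilt [ 3.e-04  0.e+00 -1.e+00] dp [ 0.0534  0.0012 -0.0008] turn x -0.1
1.85 [0.5892 0.3496 0.0589] [0.2301 1.5675 0.3997] [ 0.42  0.78  1.23 -0.    1.12  0.25]
```

View pics/s2.png

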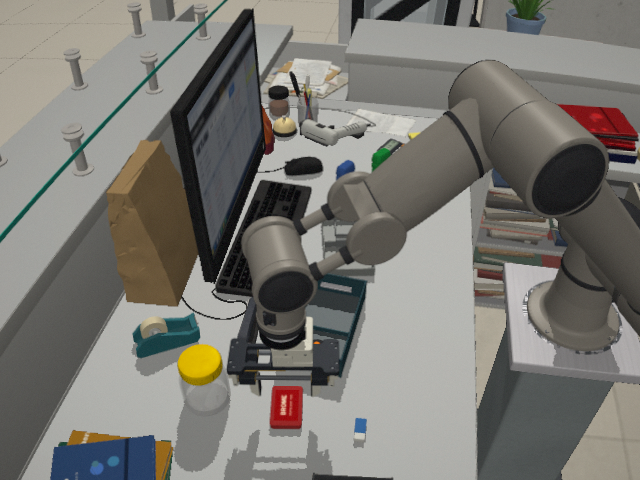

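Call:
move_arm:
  deltas:
    - {"dp": [0.03,0,0],"turn": [0,0,0]}
    - {"dp": [0.045,0,0],"turn": [0,0,0]}
    - {"dp": [0.053,0,0],"turn": [0,0,0]}
    - {"dp": [0.053,0,0],"turn": [0,0,0]}
    - {"dp": [0.053,0,0],"turn": [0,0,0]}

```text
time: 2.35
tool_pos: [0.5882, 0.3503, 0.0049]
tool_rot: [0.229, 1.569, 0.4]
contact_force: [0.6, -0.4, 0.3]
opening: 0.0921
```

Call:
move_arm:
  deltas:
    - {"dp": [0,0,0],"turn": [0,0,0]}
    - {"dp": [0,0,0],"turn": [0,0,0]}
    - {"dp": [0,0,0],"turn": [0,0,0]}
    - {"dp": [0,0,0],"turn": [0,0,0]}
    - {"dp": [0,0,0],"turn": [0,0,0]}
    - {"dp": [0,0,0],"turn": [0,0,0]}
  hand: 0.05
  squeeze: 20

```text
time: 2.95
tool_pos: [0.5877, 0.3501, 0.0039]
tool_rot: [0.166, 1.57, 0.337]
contact_force: [-0.2, -0.4, 1.5]
opening: 0.0597
```

```bash
python3 to.py 548.7 89.7 6 -5.2
```

```text
t 2.95 pos [587.7 350.1   3.9] yaw 9.8 tilt [ 4.e-04  2.e-04 -1.e+00] dp [-0.0021 -0.2499 -0.0827] turn x 15.0
```

Call:
move_arm:
  deltas:
    - {"dp": [-0.03,0,0],"turn": [0,0,0]}
    - {"dp": [-0.07,0,0],"turn": [0,0,0]}
    - {"dp": [-0.11,0,0],"turn": [0,0,0]}
    - {"dp": [-0.11,-0.04,-0.0135],"turn": [3,0,0]}
    - {"dp": [-0.11,-0.085,-0.028],"turn": [6,0,0]}
    - {"dp": [-0.11,-0.13,-0.043],"turn": [9,0,0]}
    - {"dp": [-0.11,-0.175,-0.058],"turn": [12,0,0]}
    - {"dp": [-0.11,-0.22,-0.073],"turn": [15,0,0]}
    - {"dp": [-0.11,-0.25,-0.0827],"turn": [15,0,0]}
    - {"dp": [-0.11,-0.25,-0.0827],"turn": [15,0,0]}

```text
time: 3.95
tool_pos: [0.548, 0.0858, 0.1137]
tool_rot: [-2.214, 1.569, -2.309]
contact_force: [-0.9, 0.9, -0.5]
opening: 0.0597
```

Call:
move_arm:
  deltas:
    - {"dp": [0,0,0],"turn": [0,0,0]}
    - {"dp": [0,0,0],"turn": [0,0,0]}
    - {"dp": [0,0,0],"turn": [0,0,0]}

```text
time: 4.25
tool_pos: [0.5487, 0.0908, 0.1136]
tool_rot: [1.356, 1.571, 1.267]
contact_force: [-0.7, -0.1, -1.5]
opening: 0.0598
```

```bash
python3 to.py 548.7 89.7 6 -5.2; python3 shot.py w3 wrist;python3 shot.py s3 scene
```

```text
t 4.25 pos [548.7  90.8 113.6] yaw -5.1 tilt [ 1.e-04  2.e-04 -1.e+00] dp [ 1.076e-01 -1.100e-03  1.000e-04] turn x 0.1
4.3 [0.5486 0.0908 0.1136] [1.8777 1.5707 1.7887] [0.03 0.51 1.59 0.   1.04 0.12]
4.35 [0.5486 0.0906 0.1136] [2.6306 1.5707 2.5416] [0.03 0.51 1.59 0.   1.04 0.11]
```

View pics/w3.png

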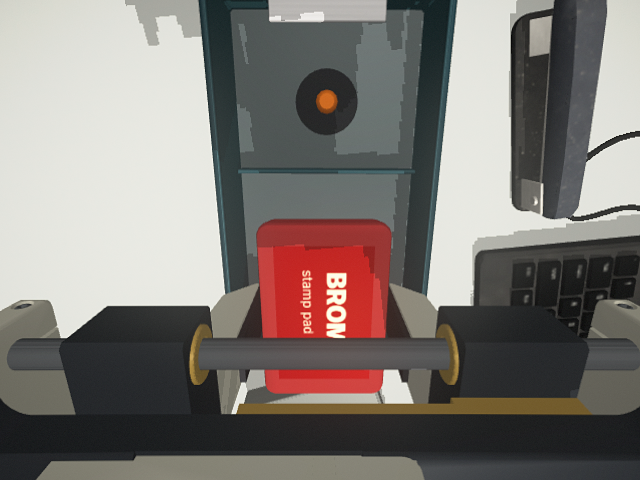

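View pics/s3.png

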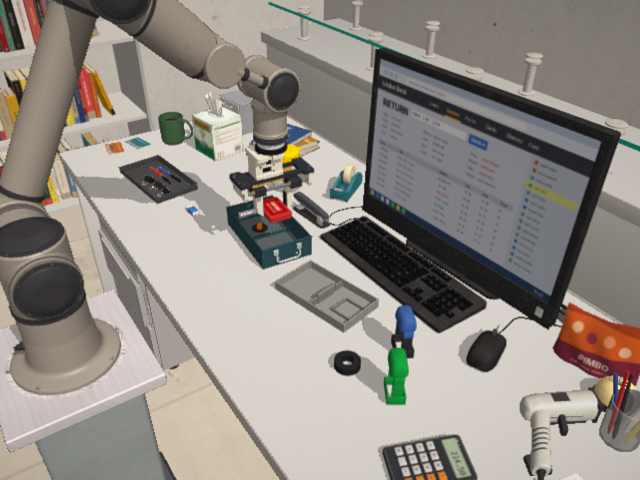

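```bash
cat > m3.py <<'E'
from h import *
import pickle
i=pickle.load(open('pics/w3.pkl','rb')); im=cv2.imread('pics/w3.png'); c=cloud(i,np.load('pics/w3.npy')); z=c[...,2]
hsv=cv2.cvtColor(im,cv2.COLOR_BGR2HSV); H,S,V=[hsv[...,k].astype(int) for k in range(3)]
def cont(m,zp):
    m=m.astype(np.uint8); k,l,st,_=cv2.connectedComponentsWithStats(m); j=1+np.argmax(st[1:,4])
    cn,_=cv2.findContours((l==j).astype(np.uint8),cv2.RETR_EXTERNAL,cv2.CHAIN_APPROX_NONE)
    Q=plane(i,cn[0].reshape(-1,2)+0.,zp)[:,:2].astype(np.float32)*1000; print(st[j],cv2.minAreaRect(Q),np.median(z[l==j]))
cont(((H<8)|(H>172))&(S>120),.1247)
cont((H<18)&(S>180)&(V>90)&(np.arange(480)[:,None]<200),.016)
cont((V<60)&(z<.02)&(abs(np.arange(640)[None]-327)<60)&(np.arange(480)[:,None]<150),.004)
E
python3 m3.py
```

```text
[  257   219   134   119 13882] ((549.0256958007812, 108.20950317382812), (58.42853546142578, 59.489585876464844), 84.88052368164062) 0.1249358465113094
[316  90  22  23 392] ((558.373291015625, 192.15780639648438), (13.848950386047363, 14.248983383178711), 84.84314727783203) 0.017220431732298477
[ 296   68   61   67 2755] ((558.14599609375, 192.53530883789062), (43.52375030517578, 42.8419075012207), 84.84635925292969) 0.004912372770218068
```

Call:
move_arm:
  deltas:
    - {"dp": [0.03,-0.0025,0],"turn": [0,0,0]}
    - {"dp": [0.06,-0.0025,0],"turn": [0,0,0]}
    - {"dp": [0.085,-0.0025,0],"turn": [0,0,0]}
    - {"dp": [0.1,-0.0025,0],"turn": [0,0,0]}
    - {"dp": [0.105,-0.0025,0],"turn": [0,0,0]}
    - {"dp": [0.105,-0.0025,0],"turn": [0,0,0]}
    - {"dp": [0.105,-0.0025,0],"turn": [0,0,0]}

```text
time: 5.05
tool_pos: [0.5488, 0.0875, 0.0092]
tool_rot: [0.116, 1.57, 0.026]
contact_force: [-0.4, 0.3, -0.3]
opening: 0.0595
```

```bash
python3 to.py 548.7 87.8 8 -5.2
```

```text
t 5.05 pos [548.8  87.5   9.2] yaw -5.16 tilt [ 0.001  0.    -1.   ] dp [ 0.0012  0.0003 -0.0001] turn x 0.04
```

Release, then rise and head for the tape.

Call:
move_arm:
  deltas:
    - {"dp": [0.0005,0,0],"turn": [0,0,0]}
    - {"dp": [0.0005,0,0],"turn": [0,0,0]}
    - {"dp": [0.0005,0,0],"turn": [0,0,0]}
    - {"dp": [0.0005,0,0],"turn": [0,0,0]}
    - {"dp": [-0.03,0,0],"turn": [0,0,0]}
    - {"dp": [-0.07,0,0],"turn": [0,0,0]}
    - {"dp": [-0.12,0,0],"turn": [0,0,0]}
    - {"dp": [-0.17,0,0],"turn": [0,0,0]}
    - {"dp": [-0.17,0,0],"turn": [0,0,0]}
  hand: 0.072

```text
time: 5.95
tool_pos: [0.5521, 0.0872, 0.1862]
tool_rot: [0.114, 1.557, 0.023]
contact_force: [1.2, 0.5, 0.3]
opening: 0.0719
```

```bash
python3 shot.py w4 wrist; python3 to.py 500 -350 200 0
```

```text
6.0 [0.5503 0.0871 0.1826] [0.1103 1.5625 0.0195] [0.02 0.43 1.51 0.   1.19 0.11]
t 6.0 pos [550.3  87.1 182.6] yaw -5.2 tilt [ 8.3e-03  2.0e-04 -1.0e+00] dp [-0.0179 -0.4399 -0.0104] turn x -5.2
```

View pics/w4.png

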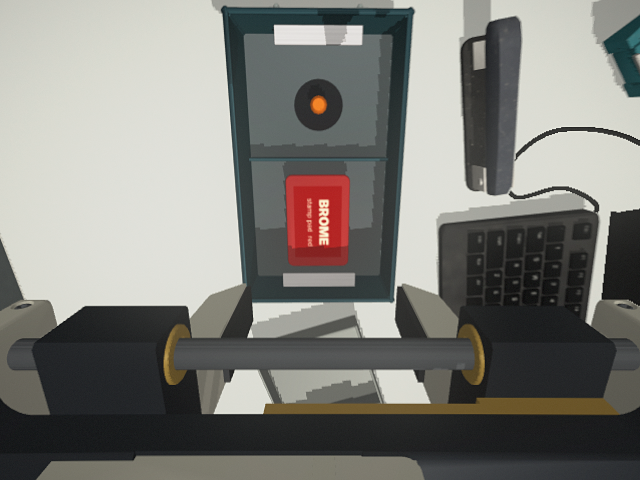

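```bash
python3 to.py 520 -330 230 0
```

```text
t 6.0 pos [550.3  87.1 182.6] yaw -5.2 tilt [ 8.3e-03  2.0e-04 -1.0e+00] dp [-0.0477 -0.4181  0.008 ] turn x -5.2
```

Call:
move_arm:
  deltas:
    - {"dp": [-0.03,-0.03,0.002],"turn": [0,0,0]}
    - {"dp": [-0.048,-0.075,0.002],"turn": [-1,0,0]}
    - {"dp": [-0.048,-0.12,0.003],"turn": [-2,0,0]}
    - {"dp": [-0.048,-0.165,0.003],"turn": [-3,0,0]}
    - {"dp": [-0.048,-0.21,0.005],"turn": [-4,0,0]}
    - {"dp": [-0.048,-0.255,0.006],"turn": [-5.2,0,0]}
    - {"dp": [-0.048,-0.3,0.007],"turn": [-5.2,0,0]}
    - {"dp": [-0.048,-0.345,0.008],"turn": [-5.2,0,0]}
    - {"dp": [-0.048,-0.385,0.008],"turn": [-5.2,0,0]}
    - {"dp": [-0.048,-0.418,0.008],"turn": [-5.2,0,0]}

```text
time: 7.0
tool_pos: [0.5173, -0.3319, 0.2248]
tool_rot: [2.5, 1.568, 2.499]
contact_force: [-0.2, 0.4, -0.9]
opening: 0.0721
```

Call:
move_arm:
  deltas:
    - {"dp": [0,0,0],"turn": [0,0,0]}
    - {"dp": [0,0,0],"turn": [0,0,0]}
    - {"dp": [0,0,0],"turn": [0,0,0]}

```text
time: 7.3
tool_pos: [0.5184, -0.3287, 0.2258]
tool_rot: [2.22, 1.569, 2.221]
contact_force: [-0.3, -0.1, 0.2]
opening: 0.0719
```

```bash
python3 shot.py w5 wrist; python3 to.py 460 -340 5 0
```

```text
7.35 [ 0.5186 -0.3285  0.2262] [2.1685 1.5696 2.1699] [-0.69  0.51  1.26  0.    1.37 -0.69]
t 7.35 pos [ 518.6 -328.5  226.2] yaw 0.08 tilt [-7.e-04  1.e-03 -1.e+00] dp [ 0.2213 -0.0116 -0.0584] turn x 0.08
```

View pics/w5.png

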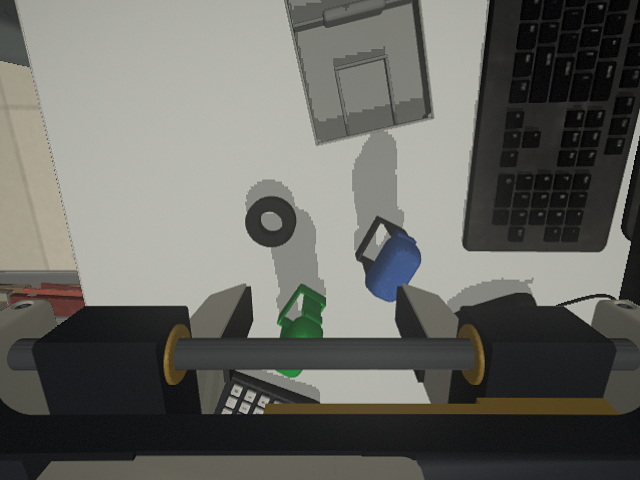

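```bash
cat > m5.py <<'E'
from h import *
import pickle
i=pickle.load(open('pics/w5.pkl','rb')); im=cv2.imread('pics/w5.png'); c=cloud(i,np.load('pics/w5.npy')); x,y,z=c[...,0],c[...,1],c[...,2]
hsv=cv2.cvtColor(im,cv2.COLOR_BGR2HSV); H,S,V=[hsv[...,k].astype(int) for k in range(3)]
def cont(n,m,zp):
    m=m.astype(np.uint8); k,l,st,_=cv2.connectedComponentsWithStats(m); j=1+np.argmax(st[1:,4])
    cn,_=cv2.findContours((l==j).astype(np.uint8),cv2.RETR_EXTERNAL,cv2.CHAIN_APPROX_NONE)
    Q=plane(i,cn[0].reshape(-1,2)+0.,zp)[:,:2].astype(np.float32)*1000; r=cv2.minAreaRect(Q)
    print(n,st[j],np.round(r[0],1),np.round(r[1],1),round(r[2],1),np.percentile(z[l==j],[5,50,95]).round(4))
    return c[l==j]
rows=np.arange(480)[:,None]
cont('tapetop',(z>.0155)&(z<.0205)&(V<90)&(x<.52)&(x>.4)&(y>-.4),.018)
P=cont('bluetop',(H>100)&(H<130)&(S>80)&(z>.097),.102)
P=cont('blue',(H>100)&(H<130)&(S>80)&(z>.072),.1)
r=cv2.minAreaRect(P[:,:2].astype(np.float32)*1000); print('cloud',r)
m=(x>.5)&(x<.65)&(y>-.45)&(y<-.28)&(z>.003)&(z<.02); P=c[m]; print(len(P),cv2.minAreaRect(P[:,:2].astype(np.float32)*1000))
cont('foot',(z>.003)&(z<.03)&(V<80)&(x>.52)&(x<.65)&(y>-.42)&(y<-.3),.006)
P=cont('green',(H>45)&(H<80)&(S>80)&(z>.09)&(rows<336),.1); 
E
python3 m5.py; python3 - <<'E'
import sys; sys.path.insert(0,'.')
from h import *
crop(cv2.imread('pics/w5.png'),240,170,450,330,3.5,'pics/c5.png')
E
```

```text
tapetop [ 245  198   50   49 1481] [ 458.5 -339.9] [53.  53.3] 0.0 [0.0167 0.018  0.0192]
bluetop [ 370  245   51   57 1639] [ 578.5 -363.9] [52.3 29.1] 61.9 [0.0978 0.1015 0.103 ]
blue [ 366  232   55   70 2299] [ 577.9 -359.7] [60.7 36. ] 61.7 [0.0829 0.1007 0.1029]
cloud ((564.90771484375, -314.02667236328125), (53.581756591796875, 157.33203125), 16.016666412353516)
395 ((552.0504150390625, -388.6924743652344), (128.18751525878906, 33.232303619384766), 49.96122360229492)
foot [355 216  52  50 479] [ 579.9 -368.7] [55.9 39.8] 63.2 [0.0053 0.0186 0.0264]
green [288 324  33  12 245] [ 498.6 -420.7] [29.7 11.6] 0.1 [0.0903 0.0951 0.1001]
```

View pics/c5.png

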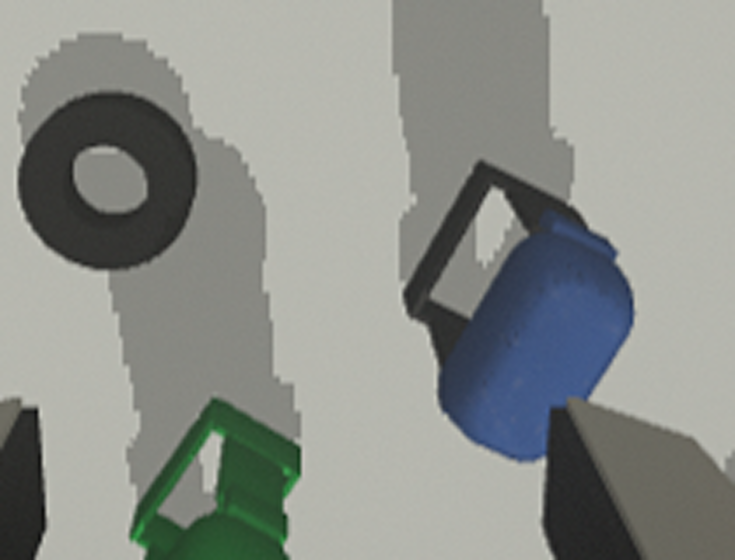

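Call:
move_arm:
  deltas:
    - {"dp": [0,-0.006,-0.03],"turn": [-8,0,0]}
    - {"dp": [0,-0.0115,-0.06],"turn": [-16,0,0]}
    - {"dp": [0,-0.0115,-0.06],"turn": [-24,0,0]}
    - {"dp": [0.02,-0.0115,-0.06],"turn": [-32,0,0]}
    - {"dp": [0.05,-0.0115,-0.06],"turn": [-40,0,0]}
    - {"dp": [0.09,-0.0115,-0.06],"turn": [-45,0,0]}
    - {"dp": [0.13,-0.0115,-0.06],"turn": [-45,0,0]}
    - {"dp": [0.16,-0.0115,-0.06],"turn": [-45,0,0]}
    - {"dp": [0.16,-0.0115,-0.06],"turn": [-45,0,0]}
    - {"dp": [0.16,-0.0115,-0.06],"turn": [-45,0,0]}

```text
time: 8.35
tool_pos: [0.459, -0.3408, 0.0674]
tool_rot: [-0.796, 1.571, -0.009]
contact_force: [0.2, -0.6, -0.1]
opening: 0.0719
```

```bash
python3 to.py 458.5 -340 4 45; python3 shot.py s6 scene; python3 -c "
from h import *
crop(cv2.imread('pics/s6.png'),270,230,470,430,3,'pics/c6.png')"
```

```text
t 8.35 pos [ 459.  -340.8   67.4] yaw 45.07 tilt [ 2.e-04 -0.e+00 -1.e+00] dp [0.0634 0.0009 0.0002] turn x 0.07
8.4 [ 0.4596 -0.3415  0.0685] [-1.5119  1.5682 -0.7255] [-0.77  0.59  1.59  0.    0.96 -1.56]
```

View pics/c6.png

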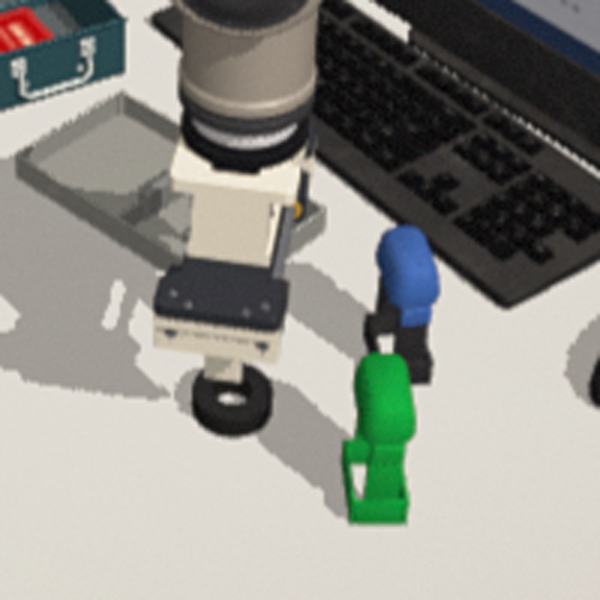

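Call:
move_arm:
  deltas:
    - {"dp": [0.03,0,0],"turn": [0,0,0]}
    - {"dp": [0.05,0,0],"turn": [0,0,0]}
    - {"dp": [0.062,0,0],"turn": [0,0,0]}
    - {"dp": [0.062,0,0],"turn": [0,0,0]}
    - {"dp": [0.062,0,0],"turn": [0,0,0]}

```text
time: 8.9
tool_pos: [0.4592, -0.342, 0.0061]
tool_rot: [-1.535, 1.569, -0.749]
contact_force: [0.5, -1.0, 0.8]
opening: 0.0719
```

Call:
move_arm:
  deltas:
    - {"dp": [0,0,0],"turn": [0,0,0]}
    - {"dp": [0,0,0],"turn": [0,0,0]}
    - {"dp": [0,0,0],"turn": [0,0,0]}
    - {"dp": [0,0,0],"turn": [0,0,0]}
    - {"dp": [0,0,0],"turn": [0,0,0]}
  hand: 0.045
  squeeze: 15

```text
time: 9.4
tool_pos: [0.4588, -0.3417, 0.0054]
tool_rot: [-1.47, 1.569, -0.684]
contact_force: [0.4, 1.1, 6.3]
opening: 0.0535
```

```bash
python3 to.py 558.2 192.4 4 -5.2
```

```text
t 9.4 pos [ 458.8 -341.7    5.4] yaw 45.0 tilt [ 1.e-03 -8.e-04 -1.e+00] dp [0.0011 0.3074 0.4479] turn x 50.2
```

Call:
move_arm:
  deltas:
    - {"dp": [-0.03,0,0],"turn": [0,0,0]}
    - {"dp": [-0.07,0,0],"turn": [0,0,0]}
    - {"dp": [-0.115,0,0],"turn": [0,0,0]}
    - {"dp": [-0.145,0.02,0.03],"turn": [6,0,0]}
    - {"dp": [-0.145,0.046,0.067],"turn": [13,0,0]}
    - {"dp": [-0.145,0.073,0.106],"turn": [20,0,0]}
    - {"dp": [-0.145,0.1,0.146],"turn": [28,0,0]}
    - {"dp": [-0.145,0.127,0.185],"turn": [36,0,0]}
    - {"dp": [-0.145,0.154,0.224],"turn": [43,0,0]}
    - {"dp": [-0.145,0.18,0.263],"turn": [50.2,0,0]}

```text
time: 10.4
tool_pos: [0.5166, -0.0286, 0.1497]
tool_rot: [-2.916, 1.571, -3.007]
contact_force: [1.4, -0.0, -0.2]
opening: 0.0531
```

```bash
python3 to.py 558.2 192.4 150 -5.2
```

```text
t 10.4 pos [516.6 -28.6 149.7] yaw -5.21 tilt [-1.e-04 -0.e+00 -1.e+00] dp [-0.0003  0.2238  0.0214] turn x -0.01
```

Call:
move_arm:
  deltas:
    - {"dp": [0,0.045,0.0045],"turn": [0,0,0]}
    - {"dp": [0,0.09,0.009],"turn": [0,0,0]}
    - {"dp": [0,0.135,0.013],"turn": [0,0,0]}
    - {"dp": [0,0.18,0.017],"turn": [0,0,0]}
    - {"dp": [0,0.21,0.0205],"turn": [0,0,0]}
    - {"dp": [0,0.224,0.0215],"turn": [0,0,0]}
    - {"dp": [0.03,0.224,0.0215],"turn": [0,0,0]}
    - {"dp": [0.06,0.224,0.0215],"turn": [0,0,0]}
    - {"dp": [0.06,0.224,0.0215],"turn": [0,0,0]}
    - {"dp": [0.06,0.224,0.0215],"turn": [0,0,0]}

```text
time: 11.4
tool_pos: [0.5572, 0.1903, 0.0899]
tool_rot: [-2.676, 1.57, -2.762]
contact_force: [-0.2, -0.4, 0.2]
opening: 0.0534
```

```bash
python3 to.py 558.2 192.4 10 -5.2; python3 shot.py w7 wrist; python3 shot.py s7 side; python3 -c "
from h import *
crop(cv2.imread('pics/s7.png'),220,240,420,420,3,'pics/c7.png')"
```

```text
t 11.4 pos [557.2 190.3  89.9] yaw -4.93 tilt [-1.e-03 -4.e-04 -1.e+00] dp [0.0799 0.0022 0.0008] turn x 0.27
11.45 [0.5581 0.1905 0.0909] [0.1891 1.5693 0.103 ] [ 0.2   0.59  1.52 -0.    1.03  0.29]
11.5 [0.5584 0.1907 0.0914] [0.2377 1.5681 0.1517] [ 0.2   0.59  1.52 -0.    1.03  0.29]
```

View pics/w7.png

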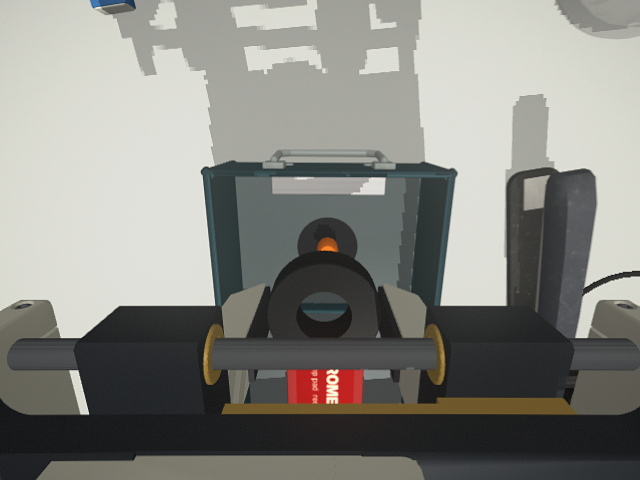

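View pics/c7.png

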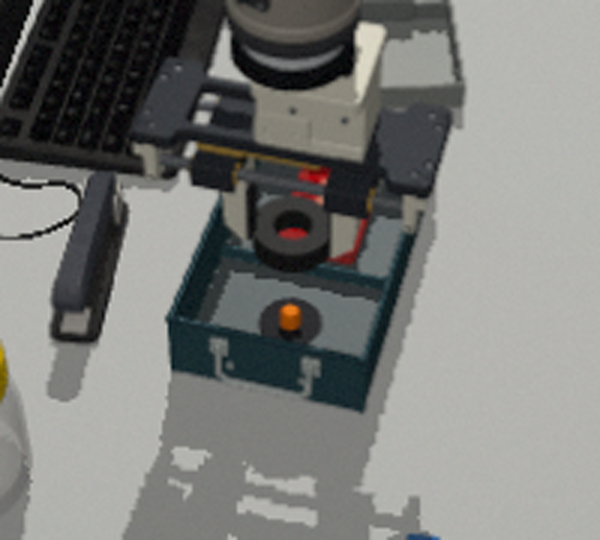

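```bash
cat > m7.py <<'E'
from h import *
import pickle
i=pickle.load(open('pics/w7.pkl','rb')); im=cv2.imread('pics/w7.png'); c=cloud(i,np.load('pics/w7.npy')); x,y,z=c[...,0],c[...,1],c[...,2]
V=im.max(2); m=((V<75)&(z>.099)&(z<.108)&(x>.51)&(x<.6)&(np.arange(480)[:,None]<337)&(np.arange(480)[:,None]>240)).astype(np.uint8)
k,l,st,_=cv2.connectedComponentsWithStats(m); j=1+np.argmax(st[1:,4]); print(st[j],np.median(z[l==j]))
cn,h=cv2.findContours((l==j).astype(np.uint8),cv2.RETR_CCOMP,cv2.CHAIN_APPROX_NONE)
from scipy.optimize import least_squares
for n,q in zip(h[0],cn):
    q=q.reshape(-1,2); q=q[(q[:,1]<334)]
    if len(q)<20: continue
    Q=plane(i,q+0.,.1036)[:,:2]*1000
    f=least_squares(lambda a:np.hypot(*(Q-a[:2]).T)-a[2],[558,192,27 if n[3]<0 else 12],loss='soft_l1')
    print(n[3],len(q),f.x.round(1),np.abs(f.fun).mean())
E
python3 m7.py
```

```text
[ 259  259  130   78 5736] 0.10245060539176089
-1 388 [556.1 192.5  26.3] 4.9340838405205165
```

```bash
cat >> m7.py <<'E'
m=(V<75)&(z>.0995)&(z<.106)&(x>.52)&(x<.595)&(y>.15)&(y<.23)&(np.arange(480)[:,None]<337)
P=c[m][:,:2]*1000
H=cv2.convexHull(P.astype(np.float32)).reshape(-1,2); H=H[H[:,1]>185]
f=least_squares(lambda a:np.hypot(*(H-a[:2]).T)-27,[558,192],loss='soft_l1'); print(len(P),f.x,np.abs(f.fun).mean(),H[:,0].min(),H[:,0].max(),H[:,1].max())
# hole: non-dark inside
m=((V>=75)&(np.arange(480)[:,None]<340)&(np.arange(480)[:,None]>285)&(abs(np.arange(640)-325)<35)).astype(np.uint8)
k,l,st,_=cv2.connectedComponentsWithStats(m); print(st)
u=np.array([[300,310],[350,310],[325,290.]]); print(plane(i,u,.1036))
E
python3 m7.py; python3 -c "
from h import *
crop(cv2.imread('pics/w7.png'),200,200,450,420,3,'pics/c8.png')"
```

```text
[ 259  259  130   78 5736] 0.10245060539176089
-1 388 [556.1 192.5  26.3] 4.9340838405205165
5592 [556.41368559 191.08041101] 0.8349182256478777 528.1698 585.63055 218.16873
[[     0      0    640    480 306887]
 [   303    293     42      9    140]
 [   332    294      2      1      2]
 [   311    301      1      1      1]
 [   315    300      5      3      7]
 [   321    301      1      1      1]
 [   323    301      2      1      2]
 [   326    301      2      1      2]
 [   329    300      1      2      2]
 [   335    301      1      1      1]
 [   315    302      1      1      1]
 [   303    310     41      8    117]
 [   308    314      3      2      3]
 [   310    315      6      3      6]
 [   329    315      1      1      1]
 [   318    316      1      1      1]
 [   325    316      2      3      3]
 [   332    316      1      1      1]
 [   333    317      2      2      3]
 [   314    318     15      3     19]]
[[0.54553411 0.19552206 0.1036    ]
 [0.56848033 0.19354732 0.1036    ]
 [0.55787363 0.20460697 0.1036    ]]
```

View pics/c8.png

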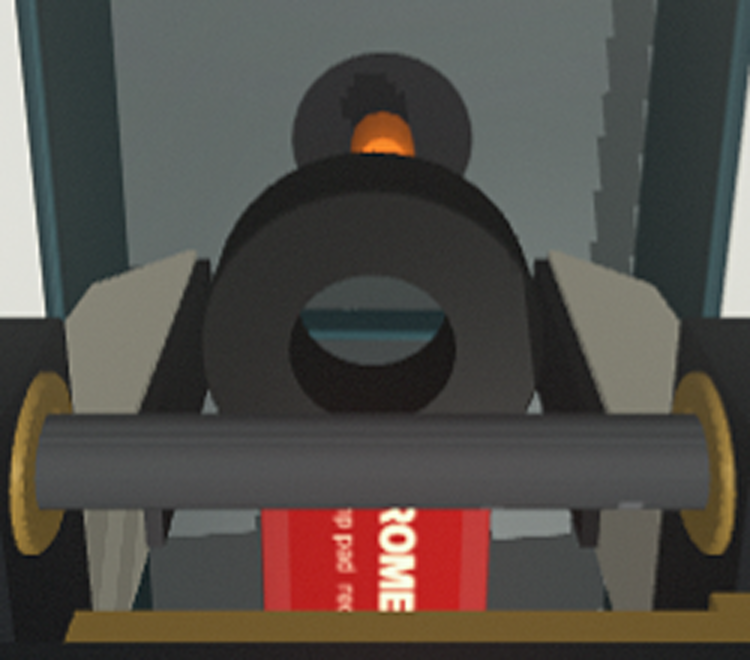

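```bash
python3 -c "
from h import *
import pickle
i=pickle.load(open('pics/w7.pkl','rb'))
print(plane(i,[(327.5,218),(298,245.7),(357,245.7)],.004))
print(plane(i,[(324,291.7),(296,315),(352,315)],.1036))
print(plane(i,[(324,291.7),(296,315),(352,315)],.1026))
"; python3 to.py 558.2 192.4 10 -5.2
```

```text
[[0.56061812 0.21337574 0.004     ]
 [0.53732792 0.19444837 0.004     ]
 [0.58042245 0.19072265 0.004     ]]
[[0.55735041 0.20380438 0.1036    ]
 [0.54341218 0.19310659 0.1036    ]
 [0.56923639 0.19088477 0.1036    ]]
[[0.55730793 0.20332305 0.1026    ]
 [0.54327303 0.19255107 0.1026    ]
 [0.56927633 0.19031384 0.1026    ]]
t 11.5 pos [558.4 190.7  91.4] yaw -4.93 tilt [ 2.6e-03  4.0e-04 -1.0e+00] dp [ 0.0814  0.0016 -0.0005] turn x 0.27
```

Call:
move_arm:
  deltas:
    - {"dp": [0.02,0.0005,0.0024],"turn": [0,0,0]}
    - {"dp": [0.04,0.0005,0.0024],"turn": [0,0,0]}
    - {"dp": [0.055,0.0005,0.0024],"turn": [0,0,0]}
    - {"dp": [0.065,0.0005,0.0024],"turn": [0,0,0]}
    - {"dp": [0.07,0.0005,0.0024],"turn": [0,0,0]}
    - {"dp": [0.075,0.0005,0.0024],"turn": [0,0,0]}
    - {"dp": [0.08,0.0005,0.0024],"turn": [0,0,0]}
    - {"dp": [0.08,0.0005,0.0024],"turn": [0,0,0]}
    - {"dp": [0.08,0.0005,0.0024],"turn": [0,0,0]}

```text
time: 12.4
tool_pos: [0.5599, 0.1913, 0.0101]
tool_rot: [0.242, 1.57, 0.157]
contact_force: [0.5, 0.4, 0.2]
opening: 0.0533
```

```bash
python3 to.py 558.2 192.4 9.4 -5.2; python3 shot.py s9 side; python3 -c "
from h import *
crop(cv2.imread('pics/s9.png'),220,240,420,420,3,'pics/c9.png')"
```

```text
t 12.4 pos [559.9 191.3  10.1] yaw -4.89 tilt [ 5.e-04  1.e-04 -1.e+00] dp [ 0.0007  0.0009 -0.0018] turn x 0.31
12.45 [0.5599 0.1913 0.0101] [0.2202 1.5702 0.1349] [ 0.2   0.7   1.57 -0.    0.87  0.29]
```

View pics/c9.png

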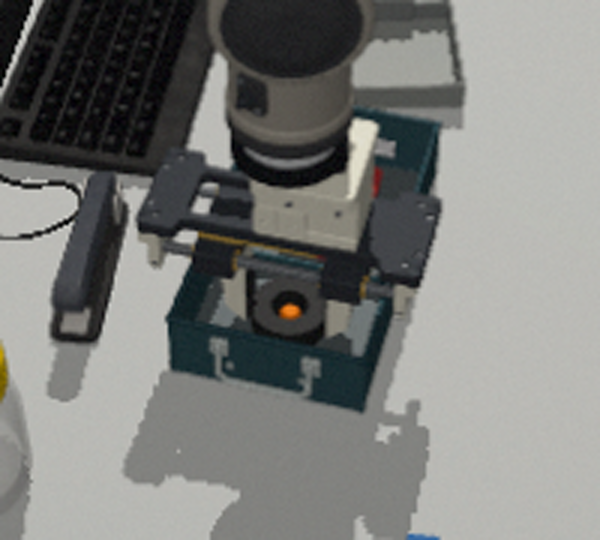

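Call:
move_arm:
  deltas:
    - {"dp": [0,0,0],"turn": [0,0,0]}
    - {"dp": [0,0,0],"turn": [0,0,0]}
    - {"dp": [0,0,0],"turn": [0,0,0]}
    - {"dp": [0,0,0],"turn": [0,0,0]}
    - {"dp": [-0.03,0,0],"turn": [0,0,0]}
    - {"dp": [-0.07,0,0],"turn": [0,0,0]}
    - {"dp": [-0.12,0,0],"turn": [0,0,0]}
    - {"dp": [-0.17,0,0],"turn": [0,0,0]}
    - {"dp": [-0.19,0,0],"turn": [0,0,0]}
    - {"dp": [-0.19,0,0],"turn": [0,0,0]}
  hand: 0.065

```text
time: 13.45
tool_pos: [0.5615, 0.1917, 0.204]
tool_rot: [0.285, 1.563, 0.2]
contact_force: [0.6, -0.4, -0.5]
opening: 0.065
```

```bash
python3 shot.py w10 wrist; python3 to.py 543 -143 200 -78
```

```text
13.5 [0.5603 0.1914 0.2012] [0.2662 1.5674 0.181 ] [ 0.2   0.48  1.37 -0.    1.28  0.29]
t 13.5 pos [560.3 191.4 201.2] yaw -4.88 tilt [ 3.3e-03  6.0e-04 -1.0e+00] dp [ 0.0009 -0.3347  0.0113] turn x 73.12
```

View pics/w10.png

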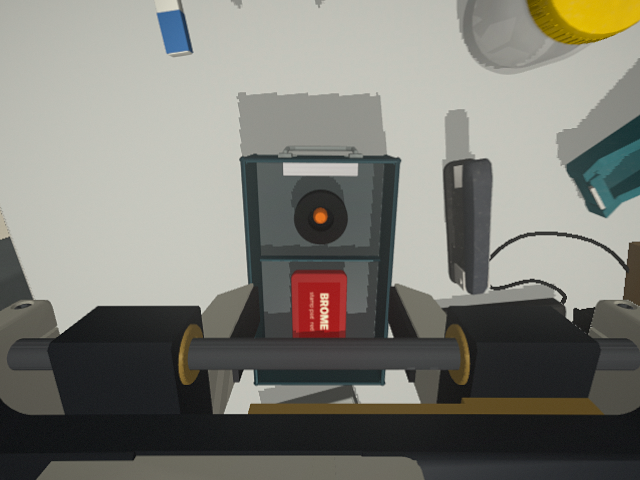

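Call:
move_arm:
  deltas:
    - {"dp": [0,-0.04,0.001],"turn": [8.4,0,0]}
    - {"dp": [0,-0.08,0.003],"turn": [16.8,0,0]}
    - {"dp": [0,-0.12,0.004],"turn": [25,0,0]}
    - {"dp": [0,-0.16,0.005],"turn": [33,0,0]}
    - {"dp": [0,-0.2,0.007],"turn": [41,0,0]}
    - {"dp": [0,-0.24,0.008],"turn": [49,0,0]}
    - {"dp": [0,-0.28,0.01],"turn": [57,0,0]}
    - {"dp": [0,-0.31,0.011],"turn": [65,0,0]}
    - {"dp": [0,-0.335,0.011],"turn": [73,0,0]}
    - {"dp": [0,-0.335,0.011],"turn": [73,0,0]}
  hand: 0.03

```text
time: 14.5
tool_pos: [0.5409, -0.1461, 0.1974]
tool_rot: [-1.946, 1.567, 2.972]
contact_force: [-0.6, 0.6, -0.1]
opening: 0.03
```

Call:
move_arm:
  deltas:
    - {"dp": [0,0,0],"turn": [0,0,0]}
    - {"dp": [0,0,0],"turn": [0,0,0]}

```text
time: 14.7
tool_pos: [0.5418, -0.1423, 0.1987]
tool_rot: [-2.38, 1.569, 2.546]
contact_force: [-0.4, 0.7, 0.6]
opening: 0.0299
```

```bash
python3 shot.py w11 wrist; python3 to.py 543 -143 200 -78; python3 -c "
from h import *
import pickle
i=pickle.load(open('pics/w10.pkl','rb')); c=cloud(i,np.load('pics/w10.npy'));V=cv2.imread('pics/w10.png').max(2)
m=(V<70)&(c[...,0]>.52)&(c[...,0]<.6)&(c[...,1]>.155)&(c[...,1]<.23); print(m.sum(),np.percentile(c[m][:,2],[5,25,50,75,95]))"
```

```text
14.75 [ 0.542  -0.1422  0.199 ] [-2.3649  1.5694  2.5616] [-0.39  0.43  1.47  0.    1.25  0.96]
t 14.75 pos [ 542.  -142.2  199. ] yaw -77.74 tilt [-1.2e-03  8.0e-04 -1.0e+00] dp [-0.001   0.0008  0.001 ] turn x 0.26
36167 [0.02223811 0.2858819  0.30384602 0.30935488 0.31257181]
```

View pics/w11.png

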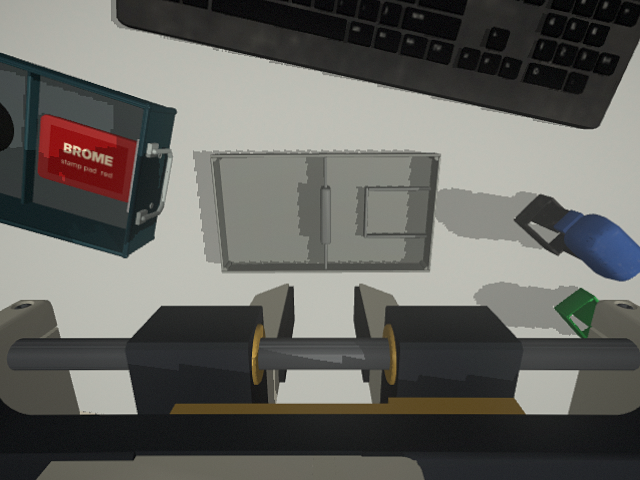

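```bash
cat > m11.py <<'E'
from h import *
import pickle
i=pickle.load(open('pics/w11.pkl','rb')); c=cloud(i,np.load('pics/w11.npy')); x,y,z=c[...,0],c[...,1],c[...,2]
v,u=np.mgrid[0:480,0:640]
m=((z>.019)&(z<.032)&(u>195)&(u<455)&(v>140)&(v<282)).astype(np.uint8)
m=cv2.morphologyEx(m,cv2.MORPH_OPEN,np.ones((2,2),np.uint8))
pts=np.argwhere(m)[:,::-1]
Q=plane(i,pts+0.,.024)[:,:2].astype(np.float32)*1000; r=cv2.minAreaRect(Q); print(r)
b=(m>0)&(z>.0255)&(u>312)&(u<340); P=plane(i,np.argwhere(b)[:,::-1]+0.,.028)[:,:2].astype(np.float32)*1000; print(len(P),cv2.minAreaRect(P),P.mean(0))
E
python3 m11.py
```

```text
((542.5902709960938, -143.50698852539062), (118.84203338623047, 213.34983825683594), 12.510607719421387)
502 ((544.3663940429688, -142.47561645507812), (54.283870697021484, 8.722342491149902), 12.524004936218262) [ 545.2947 -142.2665]
```

Call:
move_arm:
  deltas:
    - {"dp": [0.05,0.0008,0.001],"turn": [-0.2,0,0]}
    - {"dp": [0.1,0.0008,0.001],"turn": [-0.2,0,0]}
    - {"dp": [0.14,0.0008,0.001],"turn": [-0.2,0,0]}
    - {"dp": [0.165,0.0008,0.001],"turn": [-0.2,0,0]}
    - {"dp": [0.18,0.0008,0.001],"turn": [-0.2,0,0]}
    - {"dp": [0.192,0.0008,0.001],"turn": [-0.2,0,0]}
    - {"dp": [0.192,0.0008,0.001],"turn": [-0.2,0,0]}
    - {"dp": [0.192,0.0008,0.001],"turn": [-0.2,0,0]}

```text
time: 15.55
tool_pos: [0.5436, -0.1439, 0.0083]
tool_rot: [1.043, 1.57, -0.312]
contact_force: [0.3, -0.3, 0.1]
opening: 0.0295
```

Call:
move_arm:
  deltas:
    - {"dp": [0,0,0],"turn": [0,0,0]}
    - {"dp": [0,0,0],"turn": [0,0,0]}
    - {"dp": [0,0,0],"turn": [0,0,0]}
    - {"dp": [0,0,0],"turn": [0,0,0]}
    - {"dp": [0,0,0],"turn": [0,0,0]}
  hand: 0.003
  squeeze: 40

```text
time: 16.05
tool_pos: [0.5435, -0.1443, 0.0085]
tool_rot: [1.056, 1.57, -0.3]
contact_force: [-0.4, 1.7, 5.6]
opening: 0.0094
```

```bash
python3 to.py 553.3 137.6 38 -95.2
```

```text
t 16.05 pos [ 543.5 -144.3    8.5] yaw -77.68 tilt [ 1.1e-03 -3.0e-04 -1.0e+00] dp [-0.0296  0.0698 -0.2733] turn x 17.52
```

Call:
move_arm:
  deltas:
    - {"dp": [-0.01,0,0],"turn": [0,0,0]}
    - {"dp": [-0.03,0,0],"turn": [0,0,0]}
    - {"dp": [-0.06,0,0],"turn": [0,0,0]}
    - {"dp": [-0.09,0,0],"turn": [0,0,0]}
    - {"dp": [-0.115,0,0],"turn": [0,0,0]}
    - {"dp": [-0.13,0,0],"turn": [0,0,0]}
    - {"dp": [-0.13,0,0],"turn": [0,0,0]}

```text
time: 16.75
tool_pos: [0.5443, -0.1448, 0.1403]
tool_rot: [0.946, 1.566, -0.41]
contact_force: [0.4, 0.1, -1.7]
opening: 0.0101
```

Call:
move_arm:
  deltas:
    - {"dp": [0,0.003,-0.012],"turn": [1,0,0]}
    - {"dp": [0,0.01,-0.04],"turn": [3,0,0]}
    - {"dp": [0,0.019,-0.075],"turn": [5,0,0]}
    - {"dp": [0,0.029,-0.112],"turn": [7,0,0]}
    - {"dp": [0,0.038,-0.15],"turn": [10,0,0]}
    - {"dp": [0,0.047,-0.186],"turn": [13,0,0]}
    - {"dp": [0,0.056,-0.22],"turn": [15,0,0]}
    - {"dp": [0,0.064,-0.25],"turn": [16.5,0,0]}
    - {"dp": [0,0.068,-0.266],"turn": [17.5,0,0]}
    - {"dp": [0,0.0698,-0.2733],"turn": [17.5,0,0]}

```text
time: 17.75
tool_pos: [0.5522, 0.1392, 0.1365]
tool_rot: [-1.436, 1.569, -3.096]
contact_force: [-0.6, -0.6, -1.8]
opening: 0.0101
```

Call:
move_arm:
  deltas:
    - {"dp": [0,0,0],"turn": [0,0,0]}
    - {"dp": [0,0,0],"turn": [0,0,0]}
    - {"dp": [0,0,0],"turn": [0,0,0]}

```text
time: 18.05
tool_pos: [0.5531, 0.1365, 0.1375]
tool_rot: [-0.722, 1.57, -2.384]
contact_force: [-0.3, -0.3, -1.3]
opening: 0.0094
```

```bash
python3 shot.py w12 wrist; python3 shot.py s12 side; python3 to.py 553.3 137.6 40.5 -95.2
```

```text
18.1 [0.5531 0.1366 0.1376] [-0.4425  1.5705 -2.105 ] [ 0.11  0.51  1.53 -0.    1.11  1.77]
18.15 [0.5531 0.1367 0.1377] [-0.1245  1.5706 -1.7871] [ 0.11  0.51  1.52 -0.    1.11  1.77]
t 18.15 pos [553.1 136.7 137.7] yaw -95.26 tilt [-0.e+00 -2.e-04 -1.e+00] dp [ 0.0972  0.0001 -0.001 ] turn x -0.06
```

View pics/w12.png

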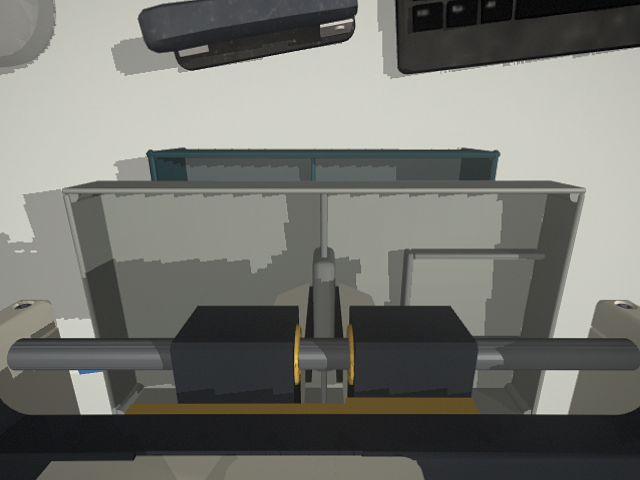

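View pics/s12.png

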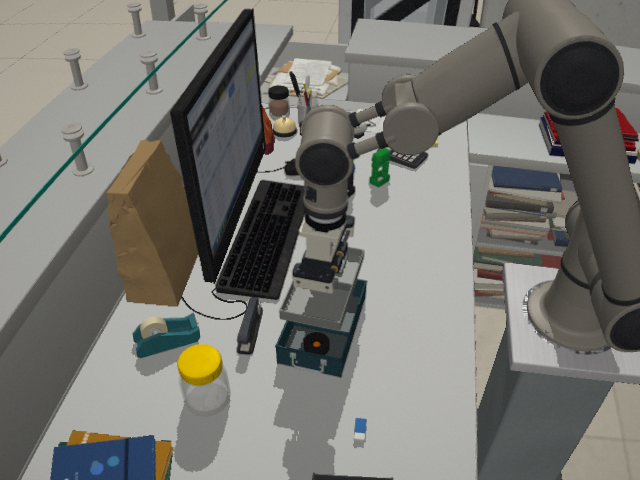

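```bash
python3 -c "
from h import *
a=cv2.imread('pics/w12.png')
t=[cv2.resize(a[y-25:y+25,x-30:x+30],None,fx=6,fy=6,interpolation=cv2.INTER_NEAREST) for x,y in((75,190),(575,190),(155,160),(495,160))]
cv2.imwrite('pics/c12.png',np.vstack([np.hstack(t[:2]),np.hstack(t[2:])]))"
```

```text
(no output)
```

View pics/c12.png

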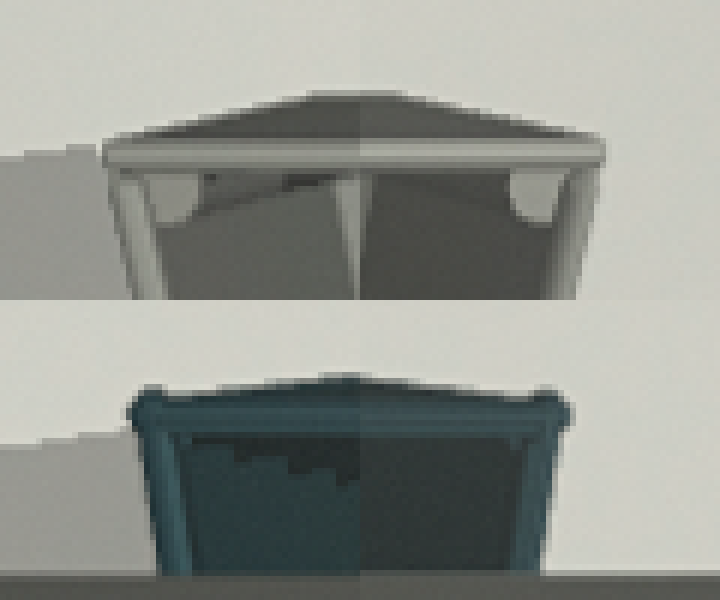

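```bash
python3 -c "
from h import *
import pickle
i=pickle.load(open('pics/w12.pkl','rb'))
for q,zz,hx in (([(62.2,187.8),(585.8,187.8)],.1531,59),([(148.3,151.5),(499,151.5)],.058,67)):
    P=plane(i,q,zz)[:,:2]*1000; d=P[0]-P[1]; L=np.hypot(*d); d/=L; m=P.mean(0); n=np.array([-d[1],d[0]]); print(P.round(1),L,np.degrees(np.arctan2(d[1],d[0]))-90,'centre',m+n*hx)
"
```

```text
[[621.6 237. ]
 [602.   25.8]] 212.0622847772321 -5.306530203306835 centre [553.06876562 136.86176981]
[[631.3 245.2]
 [610.1  16.1]] 230.0988436806365 -5.3003545848270335 centre [553.98603799 136.82995389]
```

Call:
move_arm:
  deltas:
    - {"dp": [0.025,0.0006,0],"turn": [0,0,0]}
    - {"dp": [0.05,0.0006,0],"turn": [0,0,0]}
    - {"dp": [0.065,0.0006,0],"turn": [0,0,0]}
    - {"dp": [0.078,0.0006,0],"turn": [0,0,0]}
    - {"dp": [0.086,0.0006,0],"turn": [0,0,0]}
    - {"dp": [0.092,0.0006,0],"turn": [0,0,0]}
    - {"dp": [0.0955,0.0006,0],"turn": [0,0,0]}
    - {"dp": [0.0955,0.0006,0],"turn": [0,0,0]}
    - {"dp": [0.0955,0.0006,0],"turn": [0,0,0]}

```text
time: 19.05
tool_pos: [0.554, 0.1377, 0.0427]
tool_rot: [1.713, 1.57, 0.051]
contact_force: [0.4, -0.3, -1.3]
opening: 0.0095
```

```bash
python3 shot.py w13 wrist; python3 shot.py s13 side; python3 to.py 553.3 137.6 40.5 -95.2;python3 -c "
from h import *
crop(cv2.imread('pics/s13.png'),220,240,420,420,3,'pics/c13.png')"
```

```text
19.1 [0.554  0.1377 0.0428] [1.7639 1.5696 0.1026] [ 0.11  0.63  1.61 -0.    0.9   1.77]
19.15 [0.5541 0.1377 0.0428] [1.7529 1.5696 0.0917] [ 0.11  0.63  1.61 -0.    0.9   1.77]
t 19.15 pos [554.1 137.7  42.8] yaw -95.18 tilt [ 1.2e-03  1.0e-04 -1.0e+00] dp [ 0.0023 -0.0007  0.0001] turn x 0.02
```

View pics/w13.png

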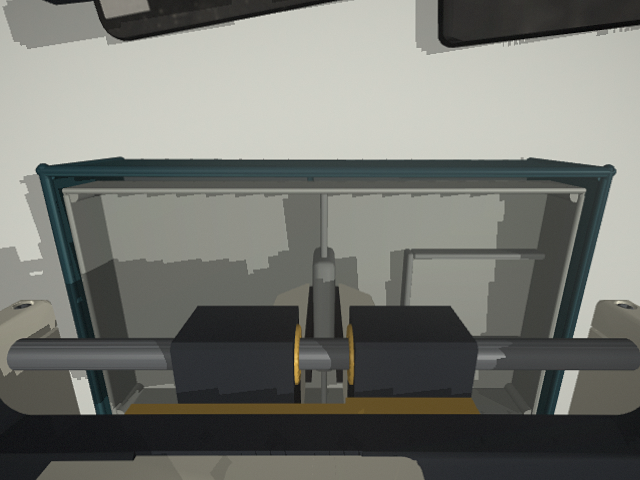

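View pics/c13.png

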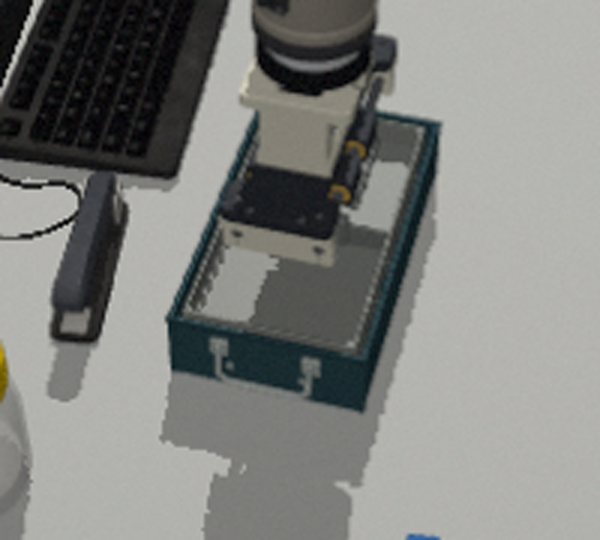

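Call:
move_arm:
  deltas:
    - {"dp": [0.001,0,0],"turn": [0,0,0]}
    - {"dp": [0.0022,0,0],"turn": [0,0,0]}
    - {"dp": [0.0022,0,0],"turn": [0,0,0]}
    - {"dp": [0.0022,0,0],"turn": [0,0,0]}

```text
time: 19.55
tool_pos: [0.5538, 0.1376, 0.0404]
tool_rot: [1.738, 1.57, 0.076]
contact_force: [-1.7, 0.4, 3.1]
opening: 0.0097
```

Call:
move_arm:
  deltas:
    - {"dp": [0,0,0],"turn": [0,0,0]}
    - {"dp": [0,0,0],"turn": [0,0,0]}
    - {"dp": [0,0,0],"turn": [0,0,0]}
    - {"dp": [0,0,0],"turn": [0,0,0]}
    - {"dp": [-0.02,0,0],"turn": [0,0,0]}
    - {"dp": [-0.05,0,0],"turn": [0,0,0]}
    - {"dp": [-0.09,0,0],"turn": [0,0,0]}
    - {"dp": [-0.13,0,0],"turn": [0,0,0]}
    - {"dp": [-0.16,0,0],"turn": [0,0,0]}
    - {"dp": [-0.16,0,0],"turn": [0,0,0]}
  hand: 0.026

```text
time: 20.55
tool_pos: [0.556, 0.1379, 0.2049]
tool_rot: [1.768, 1.561, 0.107]
contact_force: [0.7, 1.4, 0.8]
opening: 0.0263
```

```bash
python3 shot.py w14 wrist; python3 to.py 553.3 137.6 200 -95.2
```

```text
20.6 [0.5547 0.1377 0.2022] [1.759  1.5659 0.0977] [ 0.11  0.44  1.44 -0.    1.26  1.77]
t 20.6 pos [554.7 137.7 202.2] yaw -95.19 tilt [ 4.8e-03  5.0e-04 -1.0e+00] dp [ 0.0022 -0.0014  0.0002] turn x 0.01
```

View pics/w14.png

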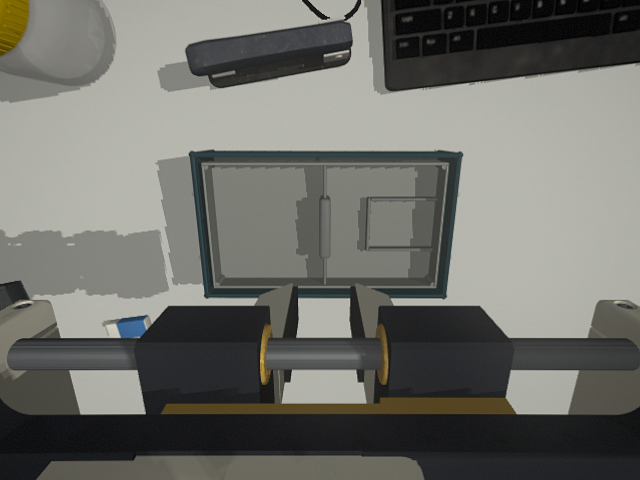

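Tray is seated and level in view. Measure the tray and its pocket, then plan the stamp.

```bash
cat > m14.py <<'E'
from h import *
import pickle
i=pickle.load(open('pics/w14.pkl','rb')); c=cloud(i,np.load('pics/w14.npy')); z=c[...,2]; v,u=np.mgrid[0:480,0:640]
# bar (top z .060), tray rim heights at the four sides
m=(z>.0575)&(u>312)&(u<338)&(v>185)&(v<265); P=plane(i,np.argwhere(m)[:,::-1]+0.,.060)[:,:2].astype(np.float32)*1000
print('bar',cv2.minAreaRect(P),np.median(z[m]))
for n,(a,b) in {'L':((206,214),(180,260)),'R':((434,446),(180,260)),'T':((230,420),(162,168))}.items():
    w=(u>=a[0])&(u<=a[1])&(v>=b[0])&(v<=b[1]); print(n,np.percentile(z[w],[50,80,90,95]).round(4))
m=((u>225)&(u<290)&(v>190)&(v<260)); print('floor half',np.median(z[m]))
m=((u>378)&(u<425)&(v>205)&(v<240)); print('pocket floor',np.median(z[m]))
a=cv2.imread('pics/w14.png'); crop(a,340,150,470,300,5,'pics/c14.png')
# box handle/pocket prediction
E
python3 m14.py
```

```text
bar ((555.6160278320312, 135.49319458007812), (14.594775199890137, 56.414039611816406), 84.54808807373047) 0.05953153814554442
L [0.0488 0.0548 0.0557 0.0562]
R [0.0482 0.0551 0.056  0.0564]
T [0.0358 0.0558 0.0563 0.0566]
floor half 0.034872433583391954
pocket floor 0.034964936900467244
```

View pics/c14.png

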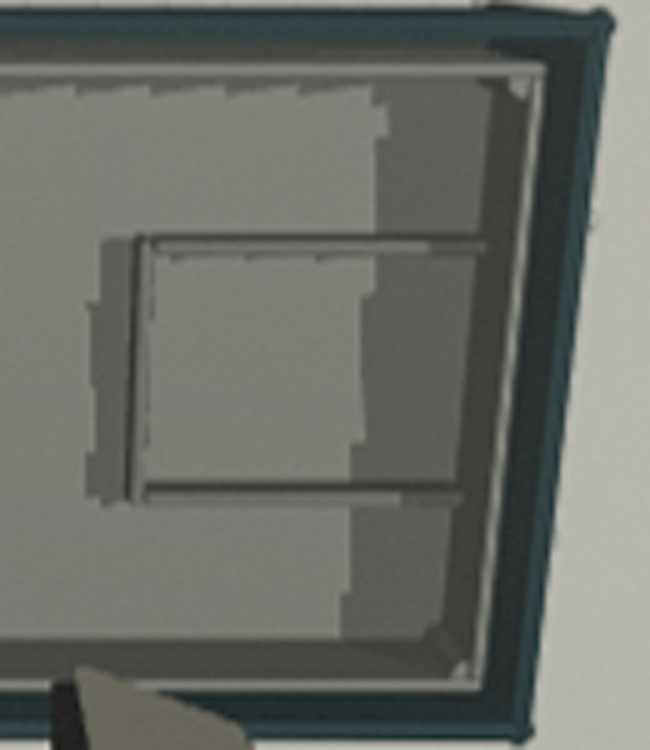

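```bash
python3 -c "
from h import *
import pickle
i=pickle.load(open('pics/w14.pkl','rb'))
P=plane(i,[(370.3,200),(370,248.4),(370.2,224)],.043)[:,:2]*1000; Q=plane(i,[(442.5,224)],.056)[:,:2]*1000
print(P,Q,np.hypot(*(P[0]-P[1])))
y=np.array([np.sin(np.radians(5.3)),np.cos(np.radians(5.3))]);x=np.array([y[1],-y[0]])
mx=((P[0]+P[1])/2)@x; my=(P[2]@y+Q[0]@y)/2; print(P[2]@y-Q[0]@y, mx*x+my*y)
T=plane(i,[(206,165),(449,164)],.056)[:,:2]*1000;print(T)
"; python3 to.py 575 -366 230 -28
```

```text
[[573.49874272  93.75401106]
 [526.49914587  96.48331945]
 [550.68407215  95.03137298]] [[548.181772    31.45060684]] 47.0787768349968
63.54007810531209 [547.06214409  63.46092033]
[[619.20588139 234.45996393]
 [601.02227659  26.38735903]]
t 20.6 pos [554.7 137.7 202.2] yaw -95.19 tilt [ 4.8e-03  5.0e-04 -1.0e+00] dp [-0.028   0.0659  0.4998] turn x -67.19
```

```bash
python3 to.py 562 -392 230 -28
```

```text
t 20.6 pos [554.7 137.7 202.2] yaw -95.19 tilt [ 4.8e-03  5.0e-04 -1.0e+00] dp [-0.028   0.0553  0.5269] turn x -67.19
```

Call:
move_arm:
  deltas:
    - {"dp": [-0.014,0.002,0.02],"turn": [-5,0,0]}
    - {"dp": [-0.028,0.007,0.065],"turn": [-12,0,0]}
    - {"dp": [-0.028,0.012,0.112],"turn": [-20,0,0]}
    - {"dp": [-0.028,0.017,0.16],"turn": [-28,0,0]}
    - {"dp": [-0.028,0.022,0.207],"turn": [-36,0,0]}
    - {"dp": [-0.028,0.027,0.254],"turn": [-44,0,0]}
    - {"dp": [-0.028,0.031,0.3],"turn": [-52,0,0]}
    - {"dp": [-0.028,0.036,0.347],"turn": [-60,0,0]}
    - {"dp": [-0.028,0.041,0.394],"turn": [-67,0,0]}
    - {"dp": [-0.028,0.046,0.44],"turn": [-67.2,0,0]}
  hand: 0.06

```text
time: 21.6
tool_pos: [0.5588, -0.3065, 0.226]
tool_rot: [2.978, 1.568, 2.493]
contact_force: [0.3, -0.1, -0.4]
opening: 0.0602
```

```bash
python3 to.py 562 -392 230 -28
```

```text
t 21.6 pos [ 558.8 -306.5  226. ] yaw -27.81 tilt [-0.0024  0.0018 -1.    ] dp [-0.0041 -0.0741  0.0427] turn x 0.19
```

Call:
move_arm:
  deltas:
    - {"dp": [-0.002,-0.037,0.021],"turn": [0,0,0]}
    - {"dp": [-0.004,-0.065,0.038],"turn": [0,0,0]}
    - {"dp": [-0.004,-0.074,0.0427],"turn": [0,0,0]}
    - {"dp": [-0.004,-0.074,0.0427],"turn": [0,0,0]}
    - {"dp": [-0.004,-0.074,0.0427],"turn": [0,0,0]}
    - {"dp": [-0.004,-0.074,0.0427],"turn": [0,0,0]}

```text
time: 22.2
tool_pos: [0.563, -0.3883, 0.2319]
tool_rot: [2.512, 1.57, 2.025]
contact_force: [0.2, -0.2, 0.8]
opening: 0.0601
```

```bash
python3 shot.py w15 wrist; cp m5.py m15.py; sed -i 's/w5/w15/g' m15.py; python3 m15.py;  python3 to.py 578 -365 78 -28
```

```text
22.25 [ 0.5631 -0.3885  0.2322] [2.1003 1.5704 1.6137] [-0.72  0.65  1.    0.    1.49 -0.23]
t 22.25 pos [ 563.1 -388.5  232.2] yaw -27.88 tilt [-0.e+00  4.e-04 -1.e+00] dp [0.1542 0.0277 0.0023] turn x 0.12Traceback (most recent call last):
  File "m15.py", line 12, in <module>
    cont('tapetop',(z>.0155)&(z<.0205)&(V<90)&(x<.52)&(x>.4)&(y>-.4),.018)
    ~~~~^^^^^^^^^^^^^^^^^^^^^^^^^^^^^^^^^^^^^^^^^^^^^^^^^^^^^^^^^^^^^^^^^^
  File "m15.py", line 6, in cont
    m=m.astype(np.uint8); k,l,st,_=cv2.connectedComponentsWithStats(m); j=1+np.argmax(st[1:,4])
                                                                            ~~~~~~~~~^^^^^^^^^^
    return _wrapfunc(a, 'argmax', axis=axis, out=out, **kwds)
    return bound(*args, **kwds)
ValueError: attempt to get argmax of an empty sequence
```

View pics/w15.png

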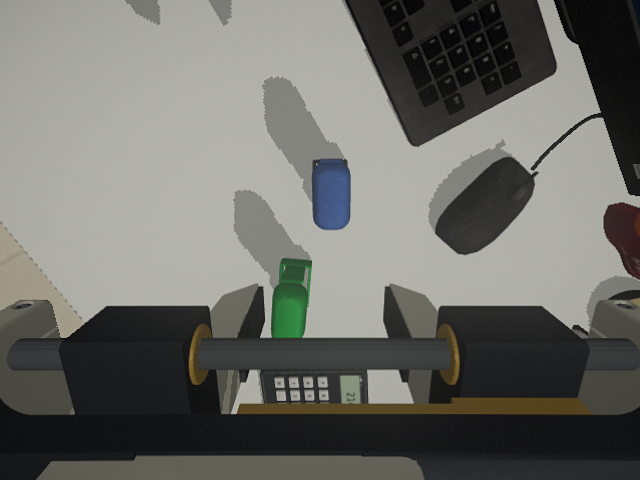

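```bash
sed -i '/tapetop/d' m15.py; python3 m15.py
```

```text
bluetop [ 314  166   35   63 2004] [ 580.8 -364.8] [51.8 28.6] 62.1 [0.0977 0.1015 0.1029]
blue [ 313  159   37   70 2373] [ 581.8 -362.6] [58.  30.2] 63.3 [0.0887 0.1012 0.1029]
cloud ((586.6934814453125, -353.18939208984375), (80.86567687988281, 31.24447250366211), 63.51896286010742)
130 ((551.7418823242188, -390.16558837890625), (127.94194793701172, 47.17970657348633), 55.14824676513672)
foot [313 160   6   8  29] [ 576.6 -340.6] [7.4 5.4] 61.5 [0.017  0.0218 0.0228]
green [ 271  289   35   47 1482] [ 495.6 -442.2] [49.3 30.7] 57.0 [0.0924 0.1015 0.1032]
```

Call:
move_arm:
  deltas:
    - {"dp": [0,0.029,0.004],"turn": [0,0,0]}
    - {"dp": [0.03,0.029,0.004],"turn": [0,0,0]}
    - {"dp": [0.07,0.029,0.004],"turn": [0,0,0]}
    - {"dp": [0.1,0.029,0.004],"turn": [0,0,0]}
    - {"dp": [0.115,0.029,0.004],"turn": [0,0,0]}
    - {"dp": [0.115,0.029,0.004],"turn": [0,0,0]}
    - {"dp": [0.115,0.029,0.004],"turn": [0,0,0]}

```text
time: 22.95
tool_pos: [0.5804, -0.3659, 0.118]
tool_rot: [-0.083, 1.57, -0.57]
contact_force: [-0.4, -0.1, -0.1]
opening: 0.0601
```

```bash
python3 shot.py w16 wrist; python3 to.py 580.3 -364.6 70 -27.9
```

```text
23.0 [ 0.5807 -0.3663  0.1188] [-0.1606  1.5681 -0.6483] [-0.67  0.73  1.17  0.    1.25 -0.19]
t 23.0 pos [ 580.7 -366.3  118.8] yaw -27.94 tilt [ 0.0021 -0.0016 -1.    ] dp [ 0.0488  0.0014 -0.0013] turn x -0.04
```

View pics/w16.png

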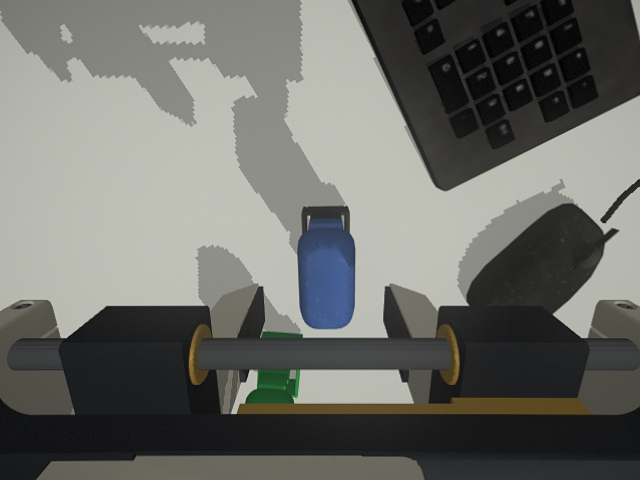

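Call:
move_arm:
  deltas:
    - {"dp": [0.025,0.001,0],"turn": [0,0,0]}
    - {"dp": [0.04,0.001,0],"turn": [0,0,0]}
    - {"dp": [0.048,0.001,0],"turn": [0,0,0]}
    - {"dp": [0.048,0.001,0],"turn": [0,0,0]}
    - {"dp": [0.048,0.001,0],"turn": [0,0,0]}

```text
time: 23.5
tool_pos: [0.5806, -0.3658, 0.0698]
tool_rot: [-0.142, 1.57, -0.63]
contact_force: [0.7, -0.6, 0.7]
opening: 0.06
```

Call:
move_arm:
  deltas:
    - {"dp": [0,0,0],"turn": [0,0,0]}
    - {"dp": [0,0,0],"turn": [0,0,0]}
    - {"dp": [0,0,0],"turn": [0,0,0]}
    - {"dp": [0,0,0],"turn": [0,0,0]}
    - {"dp": [0,0,0],"turn": [0,0,0]}
  hand: 0.025
  squeeze: 30

```text
time: 24.0
tool_pos: [0.5805, -0.3657, 0.0694]
tool_rot: [-0.143, 1.57, -0.632]
contact_force: [-0.1, -0.1, 1.7]
opening: 0.0331
```

```bash
python3 to.py 547.1 63.6 200 -5.3
```

```text
t 24.0 pos [ 580.5 -365.7   69.4] yaw -27.99 tilt [ 6.e-04 -5.e-04 -1.e+00] dp [-0.1308  0.3634 -0.2308] turn x -22.69
```

Call:
move_arm:
  deltas:
    - {"dp": [-0.01,0,0],"turn": [0,0,0]}
    - {"dp": [-0.04,0,0],"turn": [0,0,0]}
    - {"dp": [-0.08,0,0],"turn": [0,0,0]}
    - {"dp": [-0.115,0,0],"turn": [0,0,0]}
    - {"dp": [-0.13,0.012,-0.008],"turn": [-1,0,0]}
    - {"dp": [-0.13,0.04,-0.025],"turn": [-4,0,0]}
    - {"dp": [-0.13,0.075,-0.048],"turn": [-7,0,0]}
    - {"dp": [-0.13,0.112,-0.071],"turn": [-10,0,0]}
    - {"dp": [-0.13,0.15,-0.095],"turn": [-13,0,0]}
    - {"dp": [-0.13,0.187,-0.119],"turn": [-16,0,0]}

```text
time: 25.0
tool_pos: [0.5616, -0.1416, 0.1982]
tool_rot: [2.73, 1.569, 2.524]
contact_force: [1.2, 0.0, -1.0]
opening: 0.0328
```

```bash
python3 to.py 547.1 63.6 200 -5.3
```

```text
t 25.0 pos [ 561.6 -141.6  198.2] yaw -11.81 tilt [-0.0016  0.0011 -1.    ] dp [-0.0015  0.1979 -0.0562] turn x -6.51
```

Call:
move_arm:
  deltas:
    - {"dp": [0,0.04,-0.011],"turn": [-2,0,0]}
    - {"dp": [0,0.08,-0.023],"turn": [-4,0,0]}
    - {"dp": [0,0.12,-0.034],"turn": [-5.5,0,0]}
    - {"dp": [0,0.155,-0.044],"turn": [-6.5,0,0]}
    - {"dp": [0,0.18,-0.051],"turn": [-6.5,0,0]}
    - {"dp": [0,0.193,-0.055],"turn": [-6.5,0,0]}
    - {"dp": [0,0.198,-0.056],"turn": [-6.5,0,0]}
    - {"dp": [0,0.198,-0.056],"turn": [-6.5,0,0]}
    - {"dp": [0,0.198,-0.056],"turn": [-6.5,0,0]}
    - {"dp": [0,0.198,-0.056],"turn": [-6.5,0,0]}

```text
time: 26.0
tool_pos: [0.5494, 0.0596, 0.199]
tool_rot: [-1.483, 1.571, -1.58]
contact_force: [-0.5, 0.2, -1.6]
opening: 0.0332
```

```bash
python3 to.py 547.1 63.6 104.5 -5.3; for c in scene side wrist; do python3 shot.py $c-17 $c; done; python3 -c "
from h import *
a=cv2.resize(cv2.imread('pics/scene-17.png')[130:330,200:400],(600,600),interpolation=cv2.INTER_CUBIC); cv2.imwrite('pics/c17a.png',a)
a=cv2.resize(cv2.imread('pics/side-17.png')[190:390,240:440],(600,600),interpolation=cv2.INTER_CUBIC); cv2.imwrite('pics/c17b.png',a)"
```

```text
t 26.0 pos [549.4  59.6 199. ] yaw -5.57 tilt [-0.e+00 -3.e-04 -1.e+00] dp [ 0.0944  0.0038 -0.0027] turn x -0.27
26.05 [0.5494 0.0597 0.1989] [-1.7387  1.5706 -1.836 ] [-0.03  0.42  1.49 -0.    1.23  0.07]
26.1 [0.5494 0.0598 0.199 ] [-1.2847  1.5707 -1.3819] [-0.03  0.42  1.49 -0.    1.23  0.07]
26.15 [0.5494 0.06   0.199 ] [-1.188   1.5707 -1.285 ] [-0.03  0.42  1.49 -0.    1.23  0.07]
```

View pics/c17a.png

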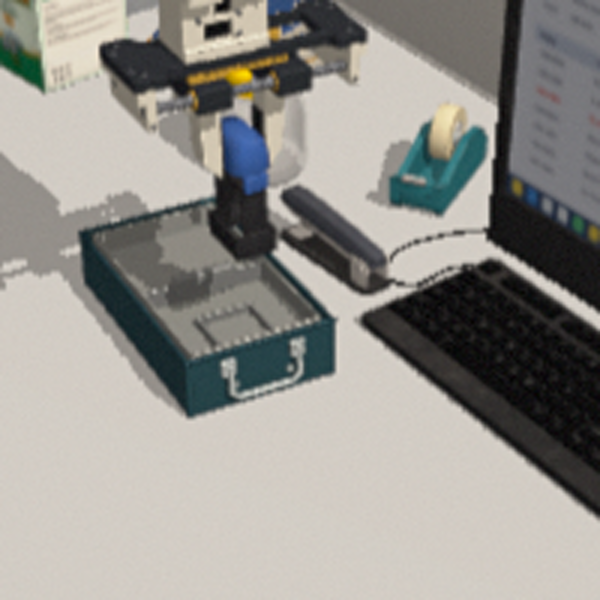

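View pics/c17b.png

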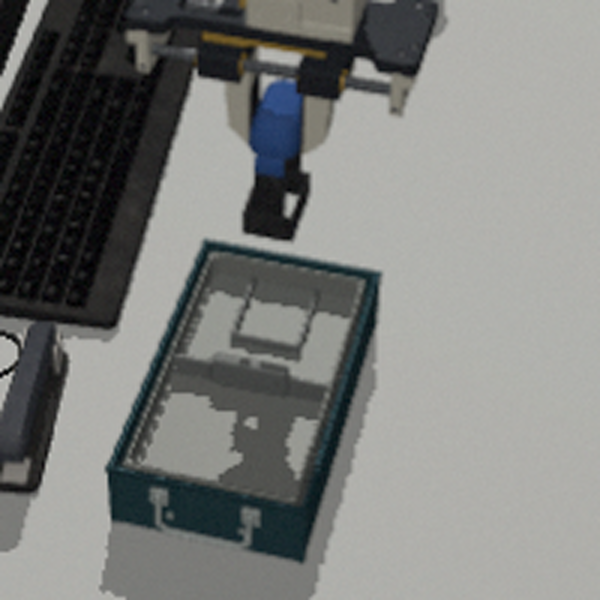

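View pics/wrist-17.png

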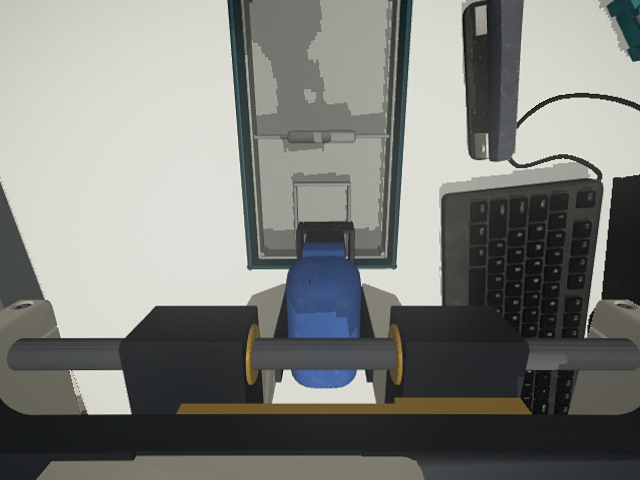

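```bash
python3 -c "
from h import *
import pickle
i=pickle.load(open('pics/wrist-17.pkl','rb')); c=cloud(i,np.load('pics/wrist-17.npy')); a=cv2.imread('pics/wrist-17.png')
for v in (221,223,225,227,229,232,236,245): print(v,[tuple((c[v,u]*1000).round(0)) for u in (299,301,327,351,353)])
crop(a,280,200,380,280,7,'pics/c18.png')
"
```

```text
221 [(np.float64(534.0), np.float64(87.0), np.float64(131.0)), (np.float64(536.0), np.float64(87.0), np.float64(133.0)), (np.float64(553.0), np.float64(86.0), np.float64(132.0)), (np.float64(569.0), np.float64(84.0), np.float64(133.0)), (np.float64(576.0), np.float64(58.0), np.float64(34.0))]
223 [(np.float64(535.0), np.float64(87.0), np.float64(137.0)), (np.float64(536.0), np.float64(87.0), np.float64(136.0)), (np.float64(553.0), np.float64(85.0), np.float64(137.0)), (np.float64(568.0), np.float64(84.0), np.float64(137.0)), (np.float64(576.0), np.float64(56.0), np.float64(34.0))]
225 [(np.float64(535.0), np.float64(87.0), np.float64(143.0)), (np.float64(536.0), np.float64(87.0), np.float64(141.0)), (np.float64(553.0), np.float64(86.0), np.float64(142.0)), (np.float64(568.0), np.float64(84.0), np.float64(143.0)), (np.float64(569.0), np.float64(83.0), np.float64(141.0))]
227 [(np.float64(535.0), np.float64(87.0), np.float64(147.0)), (np.float64(536.0), np.float64(86.0), np.float64(144.0)), (np.float64(553.0), np.float64(86.0), np.float64(148.0)), (np.float64(568.0), np.float64(84.0), 
[... 557 characters left out ...]
loat64(567.0), np.float64(82.0), np.float64(152.0)), (np.float64(568.0), np.float64(82.0), np.float64(152.0))]
236 [(np.float64(535.0), np.float64(82.0), np.float64(151.0)), (np.float64(536.0), np.float64(81.0), np.float64(147.0)), (np.float64(553.0), np.float64(86.0), np.float64(167.0)), (np.float64(567.0), np.float64(80.0), np.float64(152.0)), (np.float64(568.0), np.float64(80.0), np.float64(153.0))]
245 [(np.float64(535.0), np.float64(77.0), np.float64(152.0)), (np.float64(536.0), np.float64(76.0), np.float64(150.0)), (np.float64(553.0), np.float64(91.0), np.float64(198.0)), (np.float64(566.0), np.float64(74.0), np.float64(153.0)), (np.float64(568.0), np.float64(74.0), np.float64(152.0))]
```

View pics/c18.png

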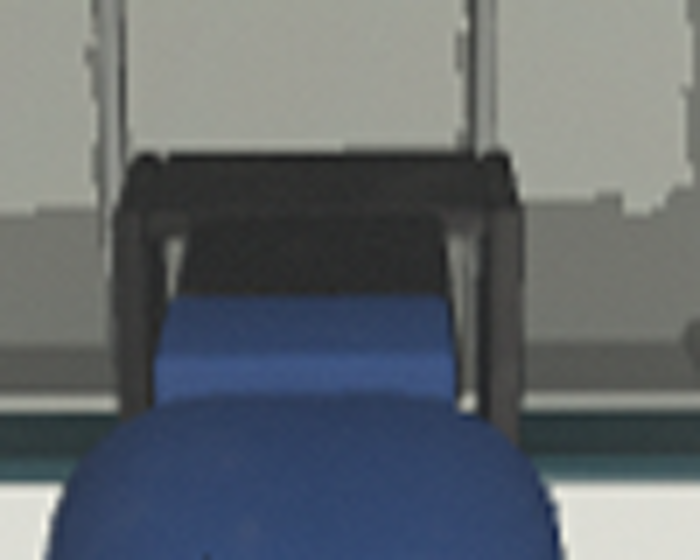

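```bash
python3 -c "
from h import *
import pickle
i=pickle.load(open('pics/wrist-17.pkl','rb'))
P=plane(i,[(297.4,214),(348,214)],.043)[:,:2]*1000; print(P,P.mean(0))
m=P.mean(0); y=np.array([.0924,.9957]); print(m+y*(63.6-m[1]))
P=plane(i,[(322,183)],.043);print(P)
"
```

```text
[[525.03225734  72.08495378]
 [571.22641787  67.55235338]] [548.1293376   69.81865358]
[547.55473401  63.62674021]
[[0.55030236 0.09806201 0.043     ]]
```

Call:
move_arm:
  deltas:
    - {"dp": [0,0.0035,-0.0027],"turn": [-0.3,0,0]}
    - {"dp": [0.025,0.0035,-0.0027],"turn": [-0.3,0,0]}
    - {"dp": [0.05,0.0035,-0.0027],"turn": [-0.3,0,0]}
    - {"dp": [0.068,0.0035,-0.0027],"turn": [-0.3,0,0]}
    - {"dp": [0.08,0.0035,-0.0027],"turn": [-0.3,0,0]}
    - {"dp": [0.08,0.0035,-0.0027],"turn": [-0.3,0,0]}
    - {"dp": [0.08,0.0035,-0.0027],"turn": [-0.3,0,0]}

```text
time: 26.85
tool_pos: [0.5473, 0.0645, 0.1196]
tool_rot: [0.065, 1.57, -0.025]
contact_force: [-0.2, -0.3, 0.5]
opening: 0.033
```

```bash
python3 to.py 547.1 63.6 104.5 -5.3; for c in scene side wrist; do python3 shot.py $c-19 $c; done; python3 -c "
from h import *
a=cv2.resize(cv2.imread('pics/scene-19.png')[180:280,220:320],(400,400),interpolation=cv2.INTER_CUBIC)
b=cv2.resize(cv2.imread('pics/side-19.png')[240:340,280:380],(400,400),interpolation=cv2.INTER_CUBIC); cv2.imwrite('pics/c19.png',np.hstack([a,b]))"
```

```text
t 26.85 pos [547.3  64.5 119.6] yaw -5.18 tilt [ 8.e-04 -0.e+00 -1.e+00] dp [ 0.0151 -0.0009 -0.0002] turn x 0.12
26.9 [0.5476 0.0646 0.12  ] [ 0.0792  1.569  -0.0113] [-0.02  0.49  1.6   0.    1.04  0.07]
26.95 [0.5477 0.0645 0.1202] [ 0.0649  1.5686 -0.0256] [-0.02  0.49  1.6  -0.    1.04  0.07]
27.0 [0.5476 0.0645 0.1201] [ 0.071   1.5686 -0.0195] [-0.02  0.49  1.6   0.    1.04  0.07]
```

View pics/c19.png

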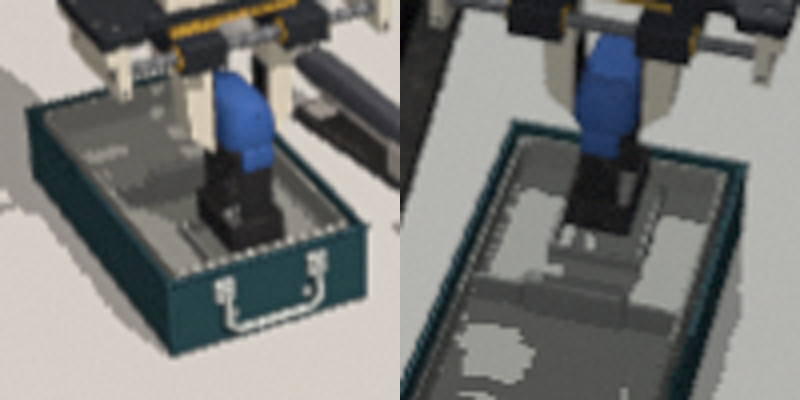

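View pics/wrist-19.png

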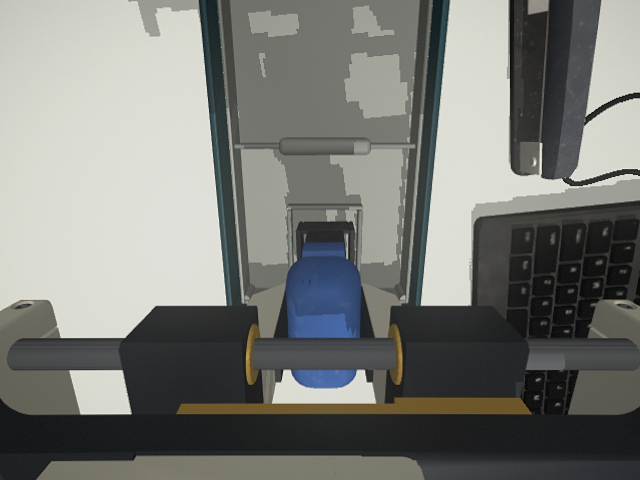

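```bash
python3 -c "
from h import *
import pickle
i=pickle.load(open('pics/wrist-19.pkl','rb'))
print(plane(i,[(325,209),(291,222),(360,222)],.043)*1000, plane(i,[(326,221.5),(297,221.5),(355,221.5)],.050)*1000)
crop(cv2.imread('pics/wrist-19.png'),270,190,380,270,7,'pics/c20.png')
"
```

```text
[[550.36065255  96.16083988  43.        ]
 [526.11066449  89.18465979  43.        ]
 [573.65612217  84.81373683  43.        ]] [[550.3612468   89.10981669  50.        ]
 [530.98351703  90.89052662  50.        ]
 [569.74302924  87.32733913  50.        ]]
```

View pics/c20.png

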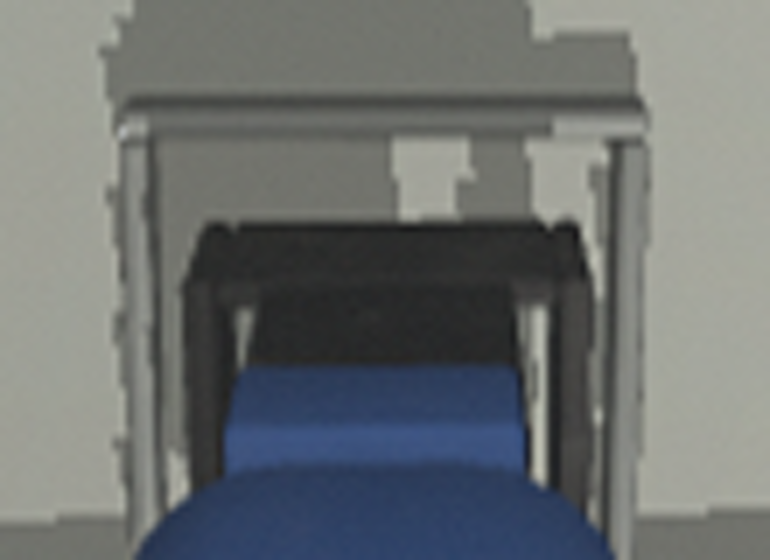

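Call:
move_arm:
  deltas:
    - {"dp": [0.003,0.0012,-0.0004],"turn": [0,0,0]}
    - {"dp": [0.006,0.0012,-0.0004],"turn": [0,0,0]}
    - {"dp": [0.009,0.0012,-0.0004],"turn": [0,0,0]}
    - {"dp": [0.012,0.0012,-0.0004],"turn": [0,0,0]}
    - {"dp": [0.0145,0.0012,-0.0004],"turn": [0,0,0]}
    - {"dp": [0.0155,0.0012,-0.0004],"turn": [0,0,0]}
    - {"dp": [0.0155,0.0012,-0.0004],"turn": [0,0,0]}

```text
time: 27.7
tool_pos: [0.5468, 0.0657, 0.1042]
tool_rot: [0.091, 1.57, 0.0]
contact_force: [-1.2, 0.7, 5.1]
opening: 0.033
```

```bash
python3 to.py 547.1 63.6 104.5 -5.3; for c in side wrist; do python3 shot.py $c-21 $c; done; python3 -c "
from h import *
a=cv2.resize(cv2.imread('pics/wrist-21.png')[190:290,270:380],(440,400),interpolation=cv2.INTER_CUBIC)
b=cv2.resize(cv2.imread('pics/side-21.png')[240:340,290:380],(360,400),interpolation=cv2.INTER_CUBIC); cv2.imwrite('pics/c21.png',np.hstack([a,b]))"
```

```text
t 27.7 pos [546.8  65.7 104.2] yaw -5.19 tilt [ 7.e-04  0.e+00 -1.e+00] dp [-0.0003 -0.0021  0.0005] turn x 0.11
27.75 [0.5468 0.0657 0.1042] [0.0966 1.57   0.006 ] [-0.02  0.51  1.62  0.    1.01  0.07]
27.8 [0.5468 0.0657 0.1042] [ 9.02e-02  1.57e+00 -4.00e-04] [-0.02  0.51  1.62  0.    1.01  0.07]
```

View pics/c21.png

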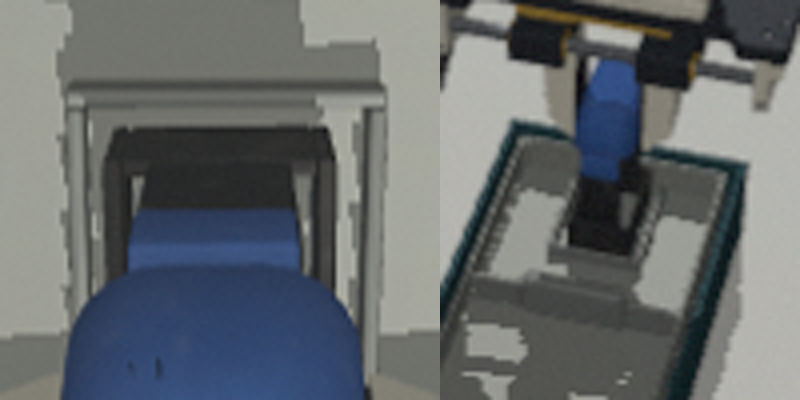

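Call:
move_arm:
  deltas:
    - {"dp": [0,0,0],"turn": [0,0,0]}
    - {"dp": [0,0,0],"turn": [0,0,0]}
    - {"dp": [0,0,0],"turn": [0,0,0]}
    - {"dp": [0,0,0],"turn": [0,0,0]}
    - {"dp": [-0.02,0,0],"turn": [0,0,0]}
    - {"dp": [-0.05,0,0],"turn": [0,0,0]}
    - {"dp": [-0.09,0,0],"turn": [0,0,0]}
    - {"dp": [-0.12,0,0],"turn": [0,0,0]}
    - {"dp": [-0.12,0,0],"turn": [0,0,0]}
  hand: 0.055

```text
time: 28.7
tool_pos: [0.5489, 0.0658, 0.2281]
tool_rot: [0.073, 1.562, -0.018]
contact_force: [0.8, 1.9, 0.3]
opening: 0.0553
```

```bash
python3 to.py 447 340 150 2.7; for c in side wrist; do python3 shot.py $c-22 $c; done
```

```text
t 28.7 pos [548.9  65.8 228.1] yaw -5.18 tilt [ 9.e-03 -2.e-04 -1.e+00] dp [ 0.0772  0.2639 -0.1269] turn x -7.88
28.75 [0.5477 0.0657 0.2255] [ 0.073   1.5661 -0.0175] [-0.02  0.39  1.46  0.    1.29  0.07]
28.8 [0.5467 0.0657 0.2237] [ 0.0593  1.5698 -0.0312] [-0.02  0.39  1.46 -0.    1.29  0.07]
```

View pics/wrist-22.png

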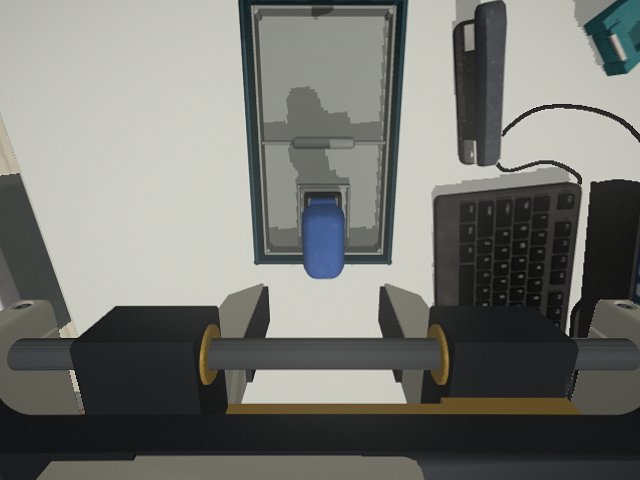

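Call:
move_arm:
  deltas:
    - {"dp": [0,0.04,-0.019],"turn": [-1,0,0]}
    - {"dp": [0,0.083,-0.039],"turn": [-3,0,0]}
    - {"dp": [0,0.125,-0.06],"turn": [-5,0,0]}
    - {"dp": [0,0.168,-0.08],"turn": [-7,0,0]}
    - {"dp": [0.01,0.21,-0.1],"turn": [-7.9,0,0]}
    - {"dp": [0.03,0.245,-0.117],"turn": [-7.9,0,0]}
    - {"dp": [0.05,0.266,-0.127],"turn": [-7.9,0,0]}
    - {"dp": [0.05,0.266,-0.127],"turn": [-7.9,0,0]}
    - {"dp": [0.05,0.266,-0.127],"turn": [-7.9,0,0]}
    - {"dp": [0.05,0.266,-0.127],"turn": [-7.9,0,0]}
  hand: 0.045

```text
time: 29.8
tool_pos: [0.4449, 0.3413, 0.1737]
tool_rot: [-0.918, 1.57, -0.871]
contact_force: [-0.2, -0.1, 0.5]
opening: 0.045
```

```bash
python3 shot.py w23 wrist; cat > m23.py <<'E'
from h import *
import pickle
i=pickle.load(open('pics/w23.pkl','rb')); c=cloud(i,np.load('pics/w23.npy')); x,y,z=c[...,0],c[...,1],c[...,2]
m=((z>.0075)&(z<.018)&(x>.41)&(x<.49)&(y>.32)&(y<.43)).astype(np.uint8)
k,l,st,_=cv2.connectedComponentsWithStats(m); j=1+np.argmax(st[1:,4]); cn,_=cv2.findContours((l==j).astype(np.uint8),cv2.RETR_EXTERNAL,cv2.CHAIN_APPROX_NONE)
print(st[j],cv2.minAreaRect(plane(i,cn[0].reshape(-1,2)+0.,.012)[:,:2].astype(np.float32)*1000))
E
python3 m23.py; python3 to.py 444.5 373 4 2.7
```

```text
29.85 [0.4451 0.3412 0.174 ] [0.0748 1.5699 0.1207] [ 0.52  0.45  1.5  -0.    1.18  0.47]
[ 314  162   23   50 1112] ((443.2362976074219, 375.0531311035156), (20.131877899169922, 44.82553482055664), 3.229156255722046)
t 29.85 pos [445.1 341.2 174. ] yaw 2.63 tilt [ 9.e-04  1.e-04 -1.e+00] dp [0.17   0.0318 0.0007] turn x -0.07
```

View pics/w23.png

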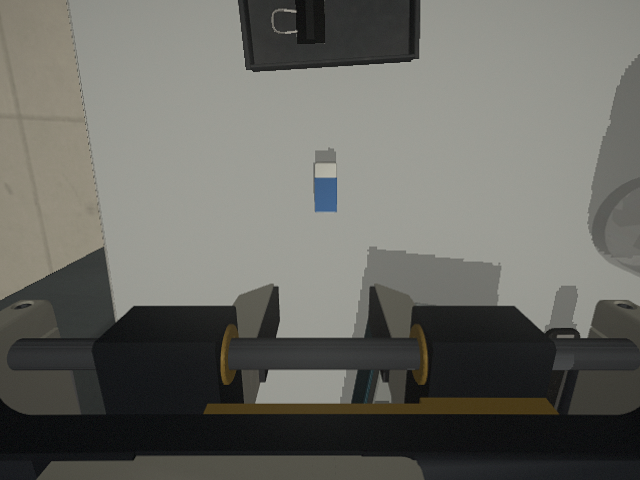

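Call:
move_arm:
  deltas:
    - {"dp": [0.02,0.033,0],"turn": [0,0,0]}
    - {"dp": [0.06,0.033,0],"turn": [0,0,0]}
    - {"dp": [0.1,0.033,0],"turn": [0,0,0]}
    - {"dp": [0.135,0.033,0],"turn": [0,0,0]}
    - {"dp": [0.155,0.033,0],"turn": [0,0,0]}
    - {"dp": [0.17,0.033,0],"turn": [0,0,0]}
    - {"dp": [0.17,0.033,0],"turn": [0,0,0]}
    - {"dp": [0.17,0.033,0],"turn": [0,0,0]}

```text
time: 30.65
tool_pos: [0.4437, 0.3746, 0.0043]
tool_rot: [0.431, 1.57, 0.477]
contact_force: [0.5, 0.6, 0.4]
opening: 0.0451
```

Call:
move_arm:
  deltas:
    - {"dp": [0,0,0],"turn": [0,0,0]}
    - {"dp": [0,0,0],"turn": [0,0,0]}
    - {"dp": [0,0,0],"turn": [0,0,0]}
    - {"dp": [0,0,0],"turn": [0,0,0]}
    - {"dp": [0,0,0],"turn": [0,0,0]}
  hand: 0.012
  squeeze: 12

```text
time: 31.15
tool_pos: [0.4429, 0.3753, 0.0041]
tool_rot: [0.346, 1.57, 0.393]
contact_force: [-0.6, -0.2, 5.0]
opening: 0.0198
```

```bash
python3 to.py 559 192 150 -5.3
```

```text
t 31.15 pos [442.9 375.3   4.1] yaw 2.73 tilt [ 1.e-03  4.e-04 -1.e+00] dp [-0.1458 -0.1885  0.1074] turn x 8.03
```

Call:
move_arm:
  deltas:
    - {"dp": [-0.03,0,0],"turn": [0,0,0]}
    - {"dp": [-0.07,0,0],"turn": [0,0,0]}
    - {"dp": [-0.115,0,0],"turn": [0,0,0]}
    - {"dp": [-0.145,-0.02,0.011],"turn": [1,0,0]}
    - {"dp": [-0.145,-0.06,0.034],"turn": [3,0,0]}
    - {"dp": [-0.145,-0.1,0.057],"turn": [5,0,0]}
    - {"dp": [-0.145,-0.14,0.08],"turn": [7,0,0]}
    - {"dp": [-0.145,-0.17,0.097],"turn": [8,0,0]}
    - {"dp": [-0.145,-0.1885,0.1074],"turn": [8,0,0]}
    - {"dp": [-0.145,-0.1885,0.1074],"turn": [8,0,0]}

```text
time: 32.15
tool_pos: [0.5602, 0.1893, 0.1483]
tool_rot: [-1.04, 1.57, -1.136]
contact_force: [0.4, 0.4, -0.1]
opening: 0.02
```

Call:
move_arm:
  deltas:
    - {"dp": [0.03,0,0],"turn": [0,0,0]}
    - {"dp": [0.06,0,0],"turn": [0,0,0]}
    - {"dp": [0.06,0,0],"turn": [0,0,0]}

```text
time: 32.45
tool_pos: [0.5555, 0.1921, 0.0847]
tool_rot: [-2.877, 1.562, -2.969]
contact_force: [-0.5, 0.4, 0.5]
opening: 0.02
```

```bash
python3 to.py 559.1 191.8 39.5 -5.3; python3 shot.py w24 wrist
```

```text
t 32.45 pos [555.5 192.1  84.7] yaw -5.24 tilt [-0.0084 -0.0015 -1.    ] dp [0.0452 0.0001 0.004 ] turn x 0.06
32.5 [0.557  0.1924 0.0871] [-2.8946  1.5662 -2.986 ] [0.2  0.6  1.52 0.   1.03 0.29]
```

View pics/w24.png

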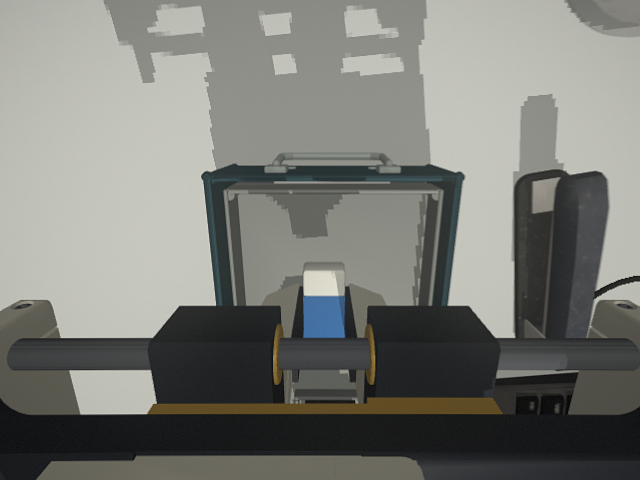

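Call:
move_arm:
  deltas:
    - {"dp": [0.015,0,0],"turn": [0,0,0]}
    - {"dp": [0.03,0,0],"turn": [0,0,0]}
    - {"dp": [0.04,0,0],"turn": [0,0,0]}
    - {"dp": [0.046,0,0],"turn": [0,0,0]}
    - {"dp": [0.0495,0,0],"turn": [0,0,0]}
    - {"dp": [0.0495,0,0],"turn": [0,0,0]}
    - {"dp": [0.0495,0,0],"turn": [0,0,0]}

```text
time: 33.2
tool_pos: [0.5592, 0.192, 0.0396]
tool_rot: [0.278, 1.57, 0.186]
contact_force: [0.4, -0.8, 0.0]
opening: 0.0198
```

```bash
python3 to.py 559.1 191.8 39.1 -5.3
```

```text
t 33.2 pos [559.2 192.   39.6] yaw -5.28 tilt [ 1.e-03  2.e-04 -1.e+00] dp [ 0.0005 -0.0002 -0.0001] turn x 0.02
```

Call:
move_arm:
  deltas:
    - {"dp": [0.0003,0,0],"turn": [0,0,0]}
    - {"dp": [0.0003,0,0],"turn": [0,0,0]}
    - {"dp": [0.0003,0,0],"turn": [0,0,0]}
    - {"dp": [0.0003,0,0],"turn": [0,0,0]}
    - {"dp": [-0.02,0,0],"turn": [0,0,0]}
    - {"dp": [-0.05,0,0],"turn": [0,0,0]}
    - {"dp": [-0.1,0,0],"turn": [0,0,0]}
    - {"dp": [-0.15,0,0],"turn": [0,0,0]}
    - {"dp": [-0.2,0,0],"turn": [0,0,0]}
    - {"dp": [-0.2,0,0],"turn": [0,0,0]}
  hand: 0.04

```text
time: 34.2
tool_pos: [0.562, 0.1926, 0.2472]
tool_rot: [0.296, 1.556, 0.204]
contact_force: [0.6, 0.2, 0.5]
opening: 0.0403
```

Call:
move_arm:
  deltas:
    - {"dp": [0,-0.03,-0.03],"turn": [0,0,0]}
    - {"dp": [0,-0.06,-0.06],"turn": [0,0,0]}
    - {"dp": [0,-0.09,-0.06],"turn": [0,0,0]}
    - {"dp": [0,-0.09,-0.06],"turn": [0,0,0]}
    - {"dp": [0,-0.09,-0.06],"turn": [0,0,0]}

```text
time: 34.7
tool_pos: [0.491, 0.1076, 0.2391]
tool_rot: [0.677, 1.57, 0.583]
contact_force: [-0.7, 0.0, -0.7]
opening: 0.0399
```

```bash
for c in scene side wrist; do python3 shot.py $c-25 $c; done;python3 -c "
from h import *
a=cv2.resize(cv2.imread('pics/scene-25.png')[160:280,210:330],(400,400),interpolation=cv2.INTER_CUBIC)
b=cv2.resize(cv2.imread('pics/side-25.png')[240:390,260:410],(400,400),interpolation=cv2.INTER_CUBIC); cv2.imwrite('pics/c25.png',np.hstack([a,b]))"
```

```text
34.75 [0.4911 0.1081 0.2389] [1.0666 1.5703 0.9738] [0.06 0.29 1.56 0.   1.29 0.16]
34.8 [0.4912 0.1084 0.2388] [1.3574 1.5704 1.2653] [0.06 0.29 1.56 0.   1.29 0.16]
34.85 [0.4911 0.1085 0.2388] [2.0568 1.5705 1.9652] [0.06 0.29 1.56 0.   1.29 0.16]
```

View pics/wrist-25.png

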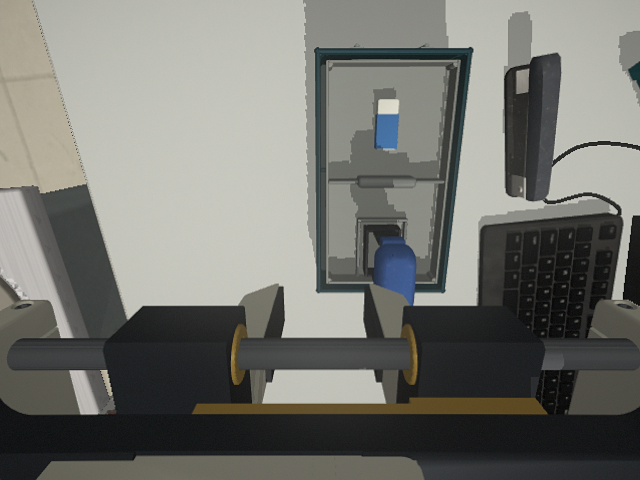

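View pics/c25.png

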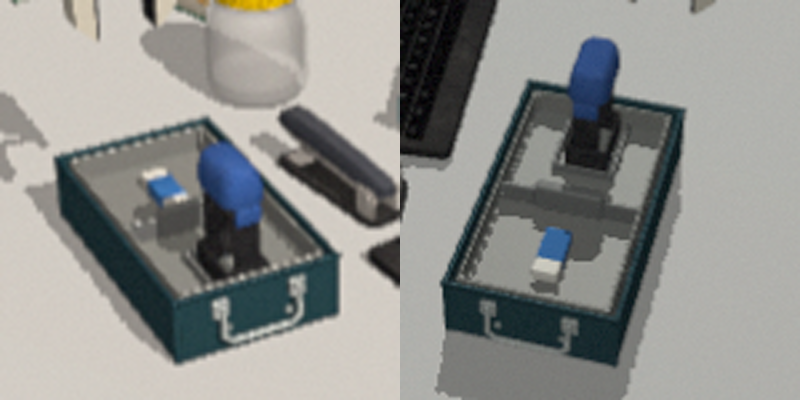

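Everything sits as it should. One quick numeric check of the heights, then hand in.

```bash
python3 -c "
from h import *
import pickle
i=pickle.load(open('pics/wrist-25.pkl','rb')); c=cloud(i,np.load('pics/wrist-25.npy')); z=c[...,2]
for n,(u0,u1,v0,v1) in dict(eraser=(380,395,103,146),floor=(335,365,80,165),tray_rim_far=(345,440,62,63),cap=(383,408,255,285)).items():
    q=z[v0:v1+1,u0:u1+1]; print(n,np.percentile(q,[10,50,90]).round(4))
m=(z>.13)&(z<.15); P=c[m]; print('cap top',len(P),P.mean(0).round(3))
"; python3 - <<'E'
from cell import robot
print(robot.hand_in())
E
```

```text
eraser [0.0461 0.0471 0.0481]
floor [0.0339 0.0348 0.0359]
tray_rim_far [0.0505 0.0538 0.0561]
cap [0.1342 0.1366 0.1376]
cap top 1452 [0.547 0.076 0.136]
the job is handed in; nothing more can be done
None
```

I packed the kit in the order asked and handed it in at about 35 s. The order was ink pad in the large bay, tape roll over the stub, tray on both ledges, blue date stamp in its pocket, eraser in the empty half. The stapler, jar and green look-alike stamp were left alone.

Last checks, from depth and pictures:

| Item | Measured | Expected |
|---|---|---|
| Tray floor | z ≈ 35 mm | 35 mm |
| Eraser top | z ≈ 47 mm, lying flat | 47 mm |
| Stamp cap top | z ≈ 137 mm, upright in the pocket | 137 mm |
| Tray rim (checked after seating) | z ≈ 56 mm, about even on the three sides measured | 56 mm |

- **Pad and tape:** the pad looked flat in its bay before the tray went in. The tape's height was not cleanly measured: my dark-pixel mask also caught the gripper. I relied on the pictures, which show it down over the stub, and on the placing height.
- **Far tray rim:** in the final check the strip I sampled there gave a scattered 50–56 mm, because it mixed rim and floor pixels. I took the earlier 56 mm reading instead.

No other check failed or disagreed.

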